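# Load the burn-in cradles on the electronics test bench

## Robot

A 6-joint arm with a two-finger parallel gripper is mounted at the origin on the work surface. World frame = base frame: x ahead of the robot, y to its left, z up, the work surface at z = 0. Lengths are in m, angles in rad, forces in N, time in s.
With the tool pointing down it reaches from about 0.325 to 0.9 m from the base axis. Payload 6.1 kg.
Tool frame: the origin (TCP) lies at the very end of the fingers, on their centre line; the grasp point (between the pads) lies 19 mm behind it (env.grip_point_offset is the distance from the TCP to the grasp point, in m); z points along the fingers, y is the direction in which the jaws open and shut (so a half turn about z gives the same grasp; the last joint's range is limited). The gripper opens to 87 mm and grips with 3 to 60 N. Pads are 19 mm wide; open, the fingers measure 117 mm over their backs; the gripper's body (75 mm by 190 mm) begins 51 mm behind the grasp point.
Start: joints at [-1.411, 0.22, 1.526, -0, 1.395, -0.126], TCP at [0.176, -0.6, 0.223] pointing down, gripper open.
Joint ranges: [-2.98, 2.98], [-0.91, 2.08], [0.09, 2.57], [-1.24, 4.39], [0.2, 2.65], [-2.68, 2.68]. Speed limits (rad/s): [2.57, 2.57, 3.01, 3.14, 3.14, 3.14].

## Interface

Orientations are given as [roll, pitch, yaw] about the fixed x, y, z axes, in that order (R = Rz(yaw) Ry(pitch) Rx(roll)).
In Python, from workcell import readout, viewer, env gives the robot as it stands.
- The arm moves only by the tool arm_command, never from a script. Its argument "moves" is a list of rows, each an object of numbers: "tx", "ty", "tz": the shift along the tool's x, y, z in mm; "ax", "ay", "az": the turn, a rotation vector about the tool's x, y, z in degrees; "jaw": the opening, from 0 (shut) to 1 (fully open). A call has exactly 8 rows; each row is the pose to reach, as a shift and turn from the pose measured when the call began, along the tool's axes at that moment; what a row does not reach only later rows make up. A row lasts 1/10 s, in which the tool goes at most 50 mm and 8.59 degrees, less where a joint would pass 70% of its speed; a pose out of reach is approached as far as the arm can. A call with a gripper value outside its range is refused whole. The fingers move at their own pace and stop on an object; "grip_force" is the grip in N (left out, the last holds). Time passes only in rows, so rows that repeat a pose let the fingers close, or fill a call up. It gives the time, the measured TCP pose, the force and the opening at its end, in the units of the state.
- readout.state(): the state, without advancing time (a new reading comes with each control period).
- viewer.read_camera(name): name is "scene" or "top" or "wrist"; returns the picture (480x640x3 uint8, red, green, blue); there is no depth.
- viewer.camera_model(name): a dict with "fx", "fy", "cx", "cy" (pixels), "world_from_camera" (4x4, takes a point from camera to world coordinates); the wrist camera has in their place "tool_from_camera" (4x4, takes a point from camera to tool coordinates, whose origin is the TCP and whose axes are the flange's). Camera axes: x right, y up, looking along -z (the intrinsics and any distortion apply to the point x, -y, -z); pixel columns grow to the right and rows downward; lengths in m; the calibration is good to about 2 mm. A picture is of the moment at which its call begins: read the wrist's pose just before it. camera_model takes no time and is no camera call.
- env.close_job(): hands the job in, once; it reports no verdict.
The state is a dict: "t": time; "joint_pos": joint angles; "joint_velocities": joint speeds; "effort": joint torques, N m; "tcp_pos": TCP position; "tcp_rot": TCP orientation; "force": force on the tool from outside, world axes, zero at the start; "moment": the same for the moment, N m; "grip_width": finger opening in m.
Only numpy, scipy, OpenCV 4.12 (cv2) and the standard library are available. Lean on these libraries where they do the work, as an engineer would, in place of code of your own. Each camera call takes 0.05 s, during which the arm holds its last target.

## Task

Load the four black test cradles for burn-in: set each of the four devices (the square GPS antenna, the finned power converter, the round copper choke and the long radio filter) flat on the floor of the cradle whose recess has its outline, upright and lying along the recess. Set them down gently, never dropping one, in any order, and leave the amber flux jar and the yellow screw bin standing where they are.

Things in the scene. Friction and masses are not known exactly. Their poses are not given: they have to be found in the camera images.
- gps_mid (a point): GPS antenna module: square blue housing 44 x 44 mm, 30 mm high overall, with a copper-edged white ceramic patch on top (the blue sides are 24 mm high, the 38 mm patch stands above them). Loose, about 80 g, stands upright on the bench. Point at its centre, 15 mm above its underside; x and y square to its sides, z up. Goes into the square recess.
- brick_mid (a point): power converter: oblong block 70 mm long (x) x 34 mm wide (y) x 30 mm high, steel base with a black finned heat sink on top, fins along x. Loose, about 140 g, upright. Point at its centre, 15 mm above its underside; z up. Goes into the shorter oblong recess.
- choke_mid (a point): choke: round grey can of 50 mm diameter, 30 mm high, with a ring of copper windings on top. Loose, about 180 g, upright. Point at its centre, 15 mm above its underside; z up. Goes into the round recess.
- filter_mid (a point): radio filter: bare aluminium box 70 mm long (x) x 28 mm wide (y) x 28 mm high with a brass connector, 12 mm long and 11 mm thick, on each end (94 mm over all, along x). Loose, about 120 g, upright. Point at its centre, 14 mm above its underside; z up. Goes into the long narrow recess.
- cradle_gps: test cradle of the GPS antenna: square recess 60 x 60 mm (plate 100 mm along x, 80 mm along y). Black plate 10 mm high on an aluminium foot, fixed to the bench; the recess is 4 mm deep, its light grey floor 6 mm above the bench. Two flush test sockets (red, black) lie beyond its +x end; nothing stands above 12 mm. Origin: under the middle of the recess, at bench height; z up.
- cradle_brick: test cradle of the power converter: oblong recess 86 mm (x) x 50 mm (y) (plate 126 x 70 mm). Black plate 10 mm high on an aluminium foot, fixed to the bench; the recess is 4 mm deep, its light grey floor 6 mm above the bench. Two flush test sockets (red, black) lie beyond its +x end; nothing stands above 12 mm. Origin: under the middle of the recess, at bench height; z up.
- cradle_choke: test cradle of the choke: round recess of 66 mm diameter (plate 106 mm along x, 86 mm along y). Black plate 10 mm high on an aluminium foot, fixed to the bench; the recess is 4 mm deep, its light grey floor 6 mm above the bench. Two flush test sockets (red, black) lie beyond its +x end; nothing stands above 12 mm. Origin: under the middle of the recess, at bench height; z up.
- cradle_filter: test cradle of the filter: long narrow recess 110 mm (x) x 44 mm (y) (plate 150 x 64 mm, a small brass jack at each end). Black plate 10 mm high on an aluminium foot, fixed to the bench; the recess is 4 mm deep, its light grey floor 6 mm above the bench. Two flush test sockets (red, black) lie beyond its +x end; nothing stands above 12 mm. Origin: under the middle of the recess, at bench height; z up.
- flux_jar_mid (a point): bystander: small amber glass jar with a white cap, 34 mm diameter, 50 mm high, loose, standing among the devices; to be left alone. Point at its centre, 25 mm above the bench.
- screw_bin_mid (a point): bystander: small open yellow plastic bin of brass screws, 66 x 48 mm, 34 mm high, loose, standing among the cradles; to be left alone. Point at its centre, 17 mm above the bench.
There are look-alikes about, which are no part of the job. What is shaped like the part that bears filter_mid but blue or brown is not meant. Leave any green look-alike of the part that bears choke_mid alone.

How it is judged:
By the outcome, as a careful person would: the job done as asked, in the order asked, and still so for the second after the job is handed in, with the robot touching nothing.
It also fails if it takes over 115 s, if anything falls off the work surface, if the arm or the gripper's body presses on something with over 40 N, if the wrist force passes 120 N, or if a joint passes its speed limit or range.

## Working session

There is one attempt and no reset: what is moved stays moved. The work goes in short steps, Python scripts to look and compute and a tool call to move; the robot and the scene stay as the last step left them, time stands still between calls to the robot, and variables do not carry over. Pictures are saved under pics/ and viewed, and the job is handed in when it is done.

Besides the shell and the picture viewer there is one more tool, called in YAML: its name, and indented under it one key for each argument. arm_command: Moves the arm, as the interface text tells. Its arguments: {"type":"object","properties":{"moves":{"type":"array"},"grip_force":{"type":"number"}},"required":["moves"]}

```bash
mkdir -p pics; ls; python3 - <<'E'
from workcell import readout, viewer, env
import cv2, numpy as np
np.set_printoptions(precision=4,suppress=True)
s=readout.state();print({k:np.round(v,4) for k,v in s.items()})
for n in("scene","top","wrist"):
    im=viewer.read_camera(n);cv2.imwrite(f"pics/{n}0.png",im[:,:,::-1]);print(n,viewer.camera_model(n))
E
```

```text
pics
{'t': np.float64(0.0), 'joint_pos': array([-1.4111,  0.2212,  1.5276, -0.    ,  1.3947, -0.1261]), 'joint_velocities': array([-0.0006,  0.0005, -0.    , -0.0015, -0.001 ,  0.0004]), 'effort': array([  0.0002, -49.4606, -38.7382,   0.07  ,   0.0574,  -0.0001]), 'tcp_pos': array([ 0.1761, -0.599 ,  0.2214]), 'tcp_rot': array([-3.1396, -0.0002,  0.2858]), 'force': array([-0.6501, -0.0466, -0.3669]), 'moment': array([0.0043, 0.0162, 0.042 ]), 'grip_width': np.float64(0.0874)}
scene {'fx': 614.795774088967, 'fy': 614.795774088967, 'cx': 312.60129560224857, 'cy': 236.80778531211226, 'world_from_camera': array([[ 0.7773, -0.527 ,  0.3437,  0.8844],
       [ 0.6291,  0.6608, -0.4095, -0.4867],
       [-0.0113,  0.5345,  0.8451,  1.0386],
       [ 0.    ,  0.    ,  0.    ,  1.    ]])}
top {'fx': 464.73930625779576, 'fy': 464.73930625779576, 'cx': 324.44417719593037, 'cy': 234.73555301175682, 'world_from_camera': array([[ 0.0133,  0.9935, -0.1129,  0.3352],
       [-0.9998,  0.0116, -0.016 ,  0.0051],
       [-0.0146,  0.113 ,  0.9935,  1.0207],
       [ 0.    ,  0.    ,  0.    ,  1.    ]])}
wrist {'fx': 398.34493193901505, 'fy': 398.34493193901505, 'cx': 311.6109627214603, 'cy': 240.0432352119096, 'tool_from_camera': array([[ 0.0016,  0.9606,  0.278 ,  0.0757],
       [ 1.    , -0.0017,  0.0002,  0.0012],
       [ 0.0007,  0.278 , -0.9606, -0.1629],
       [ 0.    ,  0.    ,  0.    ,  1.    ]])}
```

View pics/scene0.png

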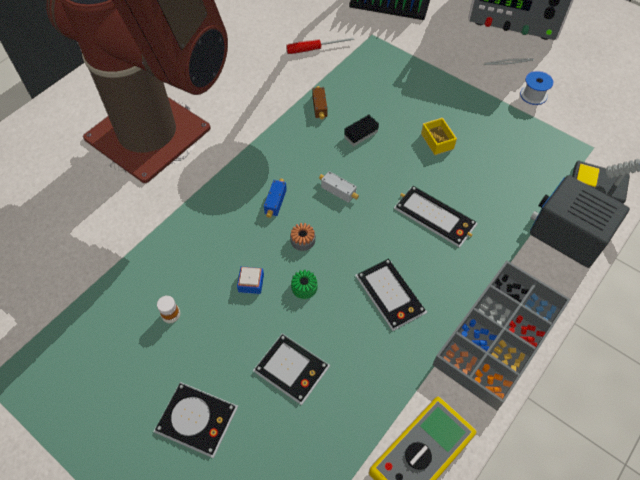

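View pics/top0.png

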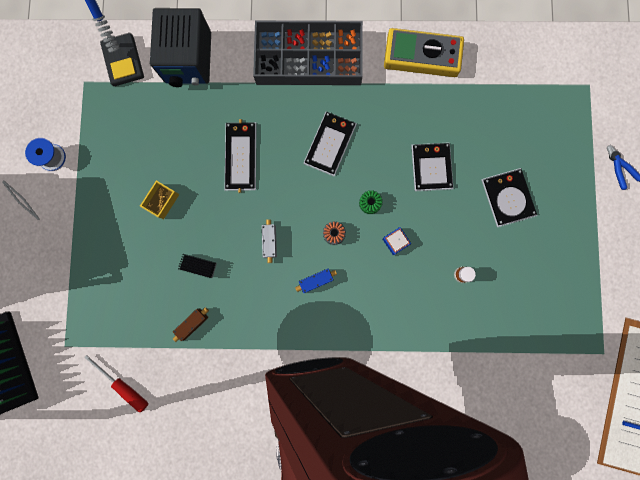

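View pics/wrist0.png

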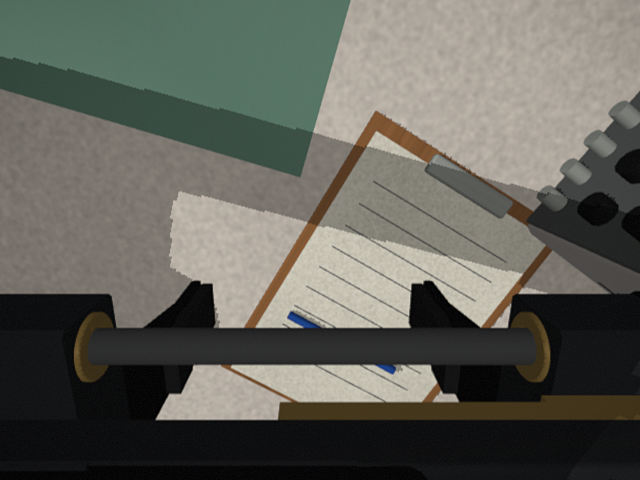

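```bash
cat > h.py <<'E'
import numpy as np, cv2, os
from scipy.spatial.transform import Rotation as R
from scipy.optimize import least_squares
np.set_printoptions(precision=4,suppress=True)
from workcell import readout, viewer, env
def cam(n,st=None):
    m=viewer.camera_model(n)
    if n=="wrist":
        T=np.eye(4);T[:3,:3]=R.from_euler("xyz",st["tcp_rot"]).as_matrix();T[:3,3]=st["tcp_pos"]
        W=T@m["tool_from_camera"]
    else: W=m["world_from_camera"]
    return W,np.array([[m["fx"],0,m["cx"]],[0,m["fy"],m["cy"]],[0,0,1]])
def proj(C,P):
    W,K=C;P=np.atleast_2d(P);q=(P-W[:3,3])@W[:3,:3];q=q*[1,-1,-1];q=q@K.T;return q[:,:2]/q[:,2:]
def ray(C,uv):
    W,K=C;d=np.linalg.solve(K,[uv[0],uv[1],1])*[1,-1,-1];return W[:3,3],W[:3,:3]@d
def onz(C,uv,z):
    o,d=ray(C,uv);return o+d*(z-o[2])/d[2]
def tri(obs):
    A=[];b=[]
    for C,uv in obs:
        o,d=ray(C,uv);d=d/np.linalg.norm(d);M=np.eye(3)-np.outer(d,d);A.append(M);b.append(M@o)
    x=np.linalg.lstsq(np.vstack(A),np.hstack(b),rcond=None)[0]
    return x,[proj(C,x)[0]-uv for C,uv in obs]
def crop(src,u0,v0,w,h,k,out):
    im=cv2.imread(src)[v0:v0+h,u0:u0+w];im=cv2.resize(im,None,fx=k,fy=k,interpolation=cv2.INTER_CUBIC)
    for i in range(0,w,10):
        cv2.line(im,(i*k,0),(i*k,8 if i%50 else 14),(255,255,0),1)
        if i%20==0: cv2.putText(im,str(u0+i),(i*k,24),0,.4,(255,255,0),1)
    for i in range(0,h,10):
        cv2.line(im,(0,i*k),(8,i*k),(255,255,0),1)
        if i%20==0:cv2.putText(im,str(v0+i),(10,i*k+4),0,.4,(255,255,0),1)
    cv2.imwrite(out,im)
E
python3 - <<'E'
from h import *
crop("pics/top0.png",130,100,160,120,5,"pics/t_a.png")
crop("pics/top0.png",290,100,160,120,5,"pics/t_b.png")
crop("pics/top0.png",400,130,160,120,5,"pics/t_c.png")
crop("pics/top0.png",170,190,160,120,5,"pics/t_d.png")
crop("pics/top0.png",300,180,160,120,5,"pics/t_e.png")
crop("pics/scene0.png",230,160,160,120,5,"pics/s_a.png")
crop("pics/scene0.png",230,220,160,120,5,"pics/s_b.png")
crop("pics/scene0.png",310,90,160,120,5,"pics/s_c.png")
E
```

```text
(no output)
```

View pics/t_a.png

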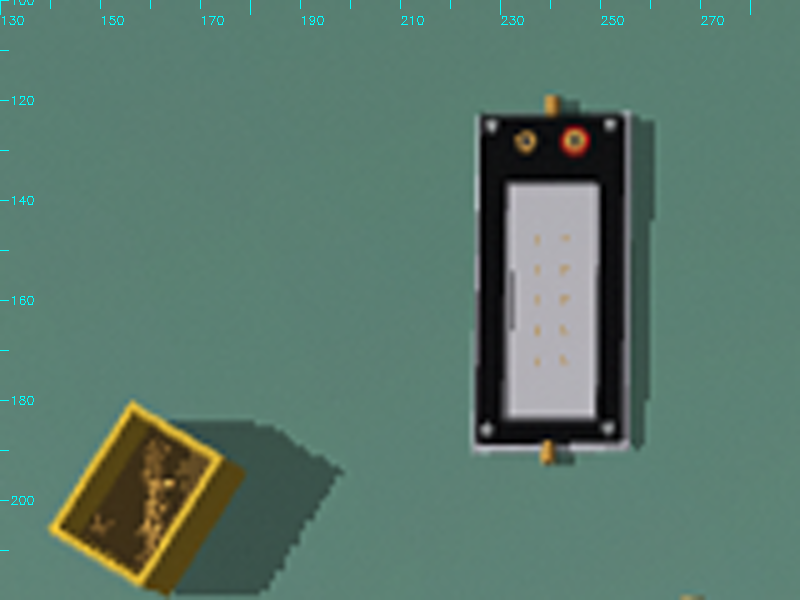

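View pics/t_b.png

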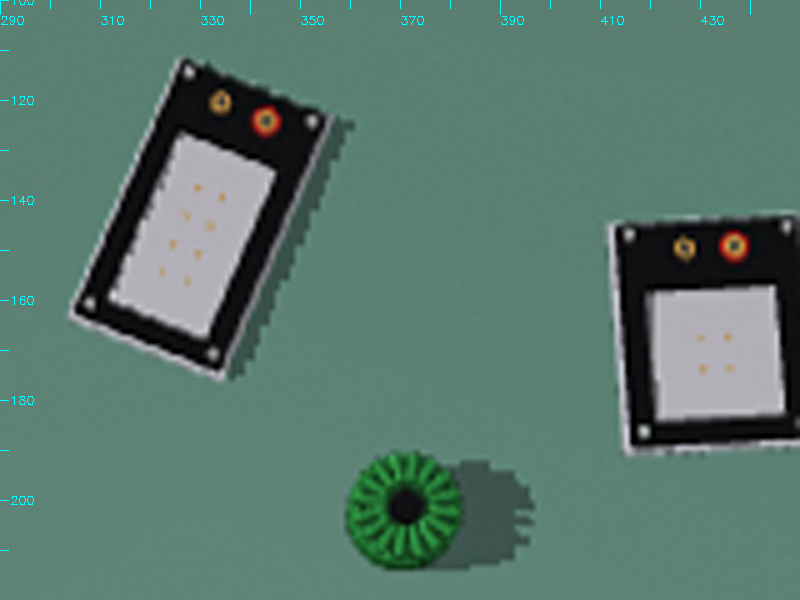

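View pics/t_c.png

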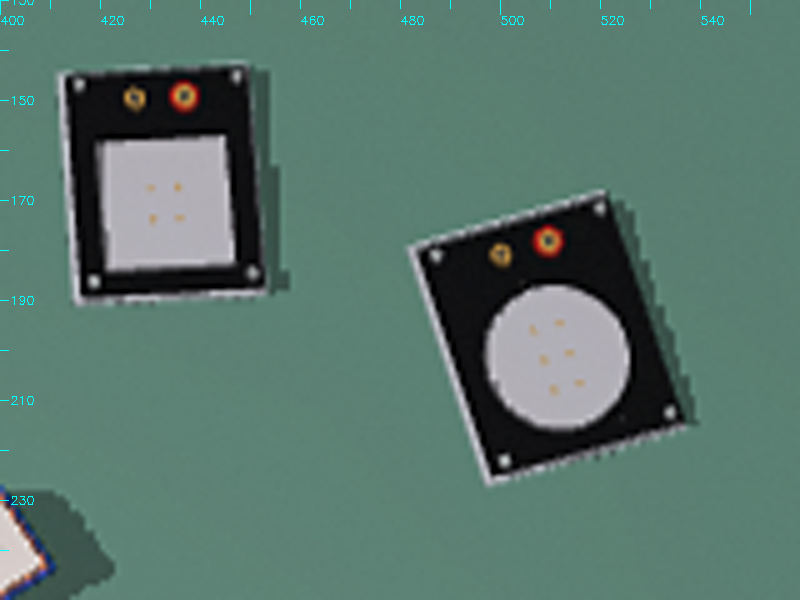

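View pics/t_d.png

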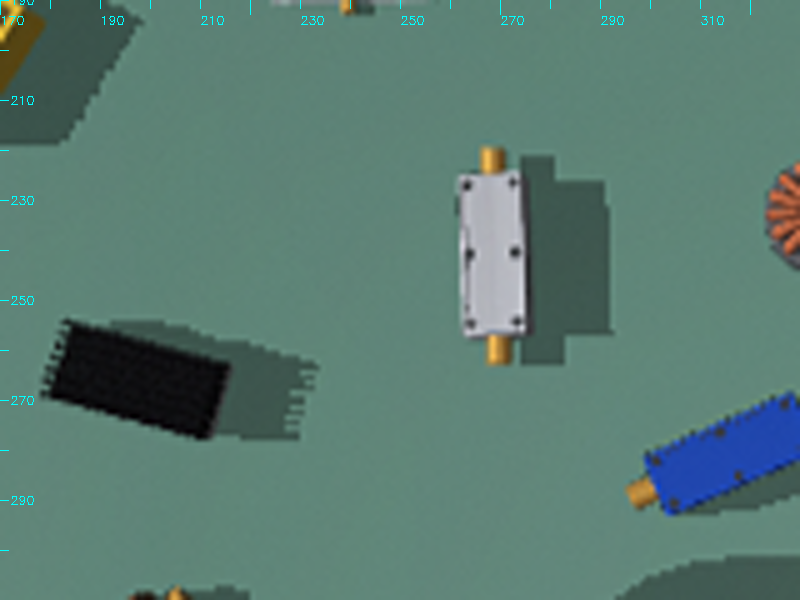

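View pics/t_e.png

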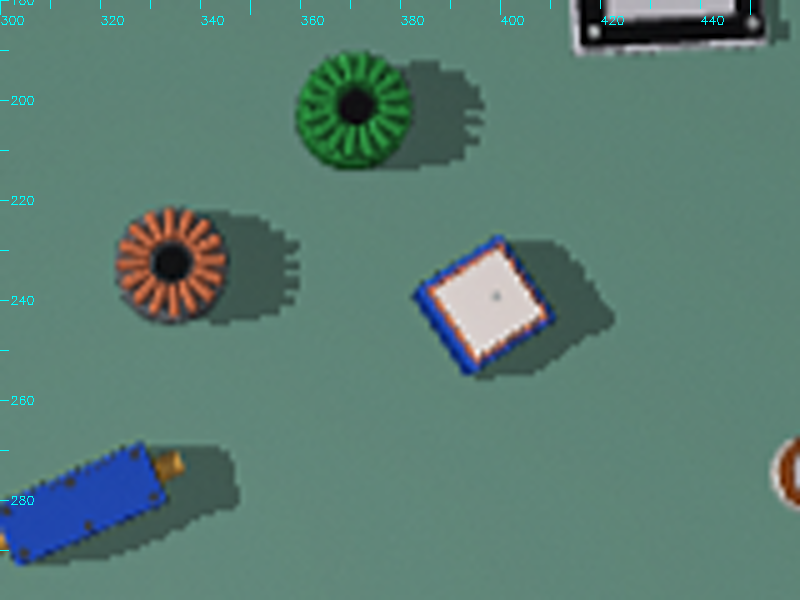

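View pics/s_a.png

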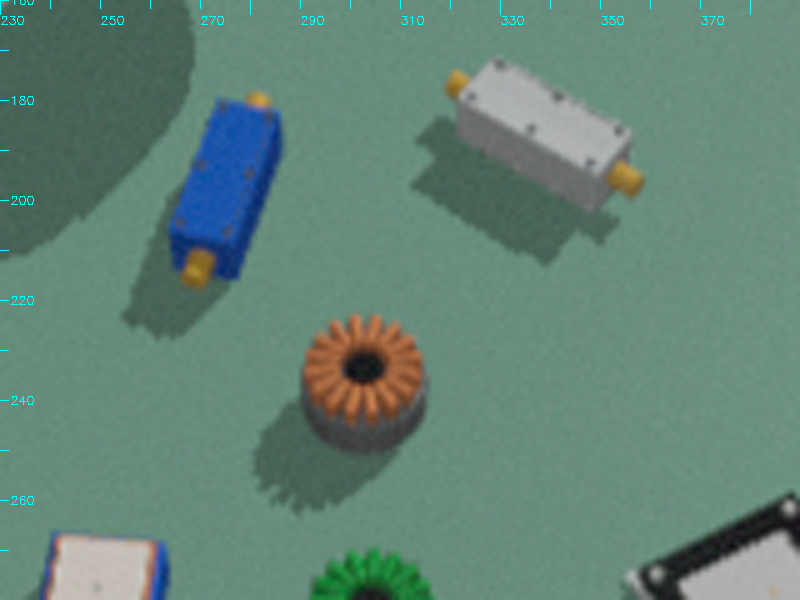

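View pics/s_b.png

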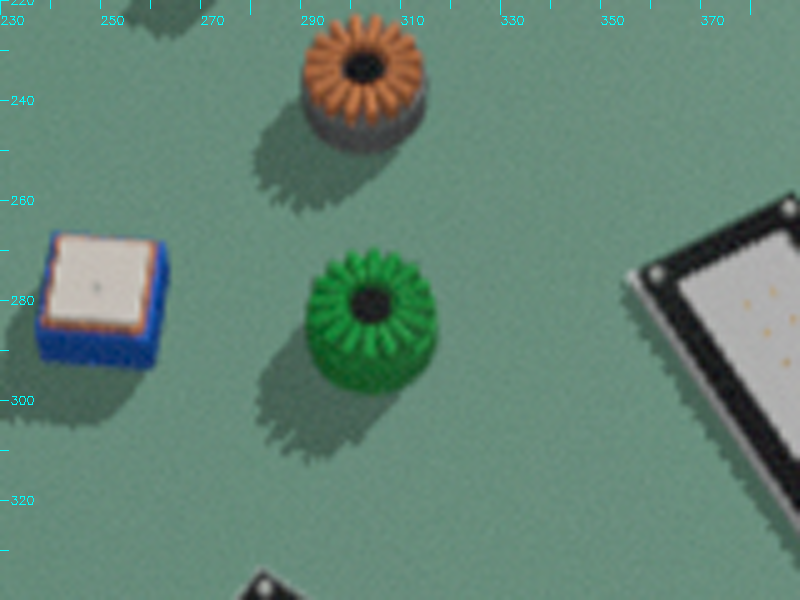

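View pics/s_c.png

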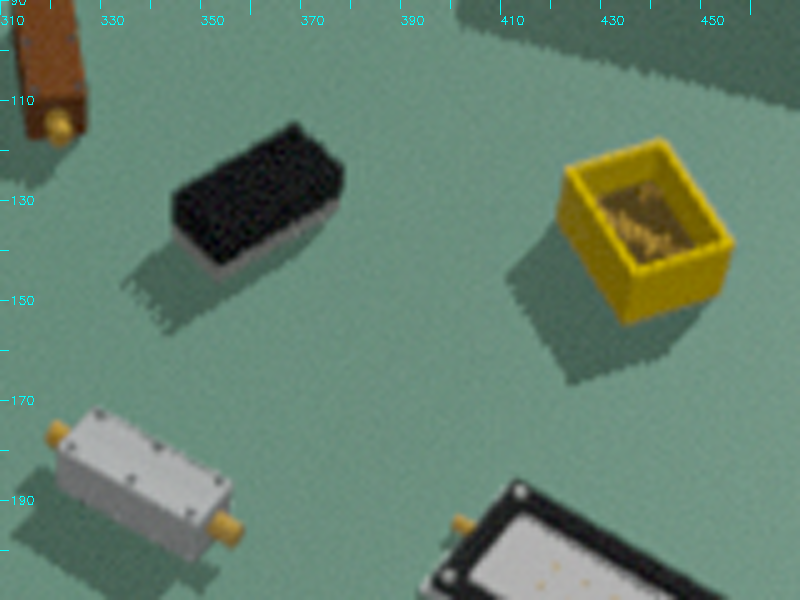

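```bash
python3 - <<'E'
from h import *
crop("pics/scene0.png",350,170,160,120,5,"pics/s_d.png")
crop("pics/scene0.png",320,240,160,120,5,"pics/s_e.png")
crop("pics/scene0.png",240,320,160,120,5,"pics/s_f.png")
crop("pics/scene0.png",130,355,160,120,5,"pics/s_g.png")
E
```

```text
(no output)
```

View pics/s_d.png

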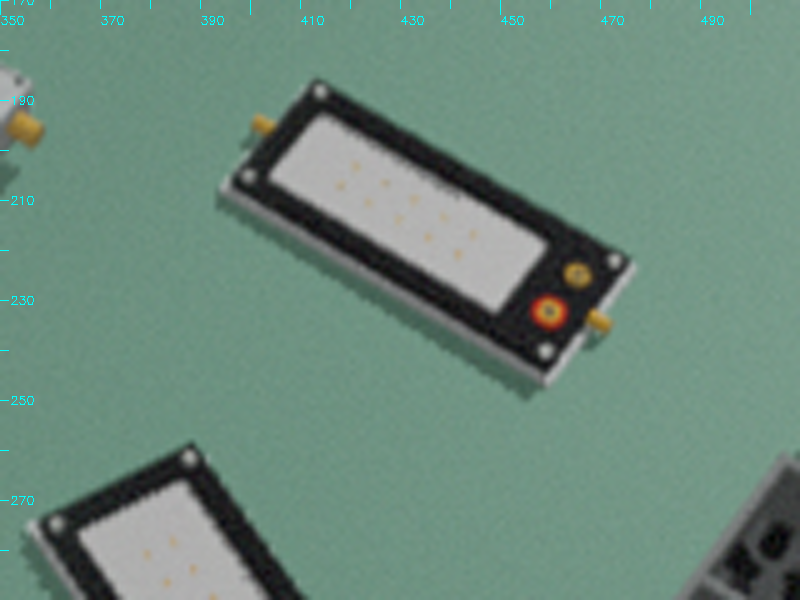

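View pics/s_e.png

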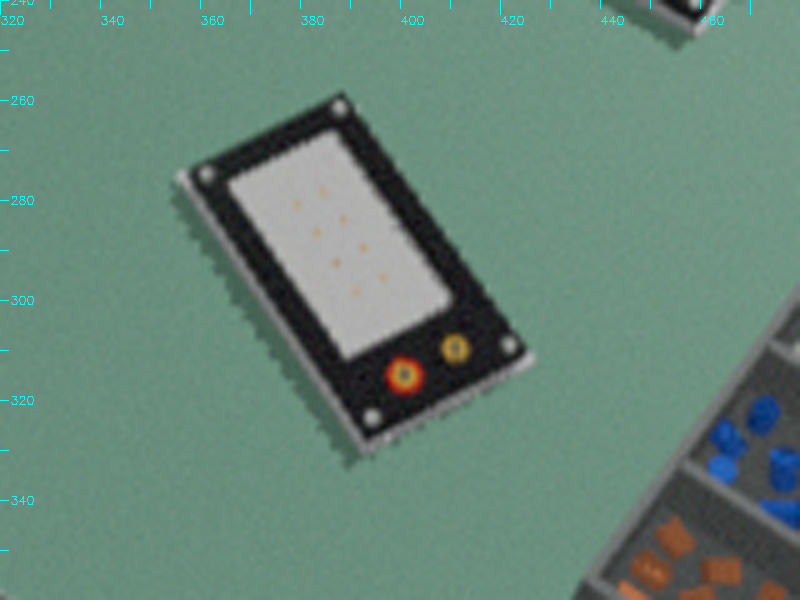

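View pics/s_f.png

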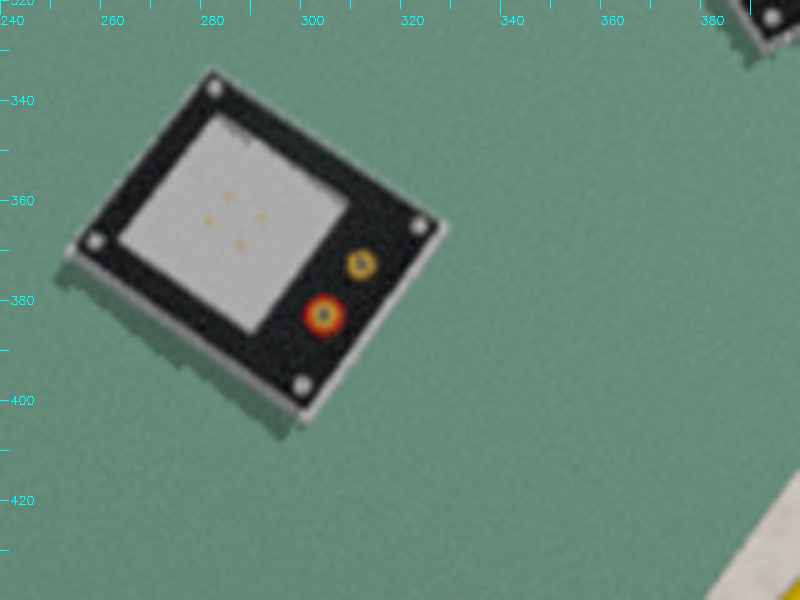

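View pics/s_g.png

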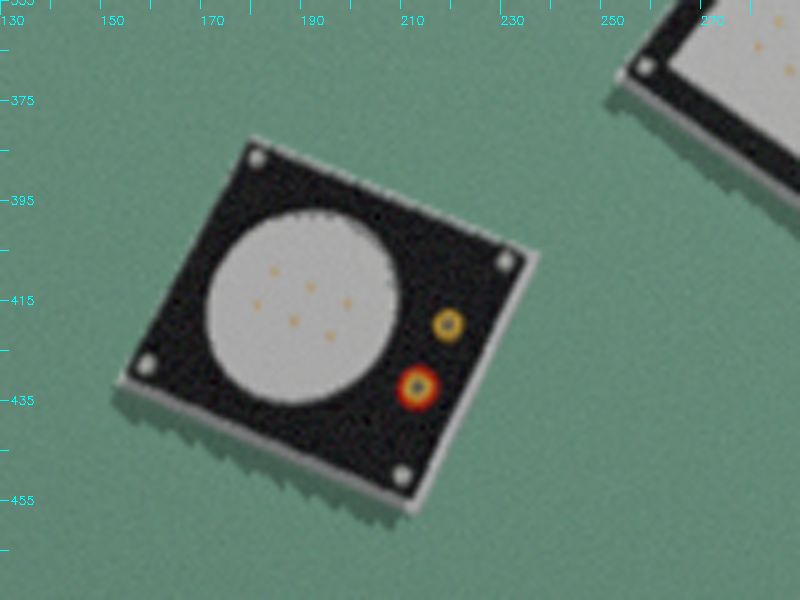

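```bash
cat > m.py <<'E'
from h import *
T=cam("top");S=cam("scene")
def run(name,to,tp,so,sp):
    P=[]
    for a,b in zip(tp,sp):
        ua=np.array(to)+np.array(a)/5-.4; ub=np.array(so)+np.array(b)/5-.4
        x,r=tri([(T,ua),(S,ub)]);P.append(x)
    P=np.array(P);print(name,"mean",P.mean(0),"z",P[:,2],"res",np.round(r,1).tolist())
    return P
def ang(v):return np.degrees(np.arctan2(v[1],v[0]))
def quad(P): # TL TR BR BL
    x1=P[0]-P[3];x2=P[1]-P[2];y1=P[0]-P[1];y2=P[3]-P[2]
    print("   lenx",np.linalg.norm(x1),np.linalg.norm(x2),"leny",np.linalg.norm(y1),np.linalg.norm(y2),"yaw",ang(x1+x2),ang(y1+y2)-90)
quad(run("cf screws",(130,100),[(491,125),(610,125),(608,428),(487,429)],(350,170),[(615,261),(546,351),(249,176),(320,91)]))
quad(run("cf rec",(130,100),[(507,182),(600,183),(597,418),(503,417)],(350,170),[(548,243),(497,313),(270,178),(322,113)]))
quad(run("cb screws",(290,100),[(189,72),(312,121),(213,354),(91,303)],(320,240),[(509,344),(372,417),(206,174),(340,107)]))
quad(run("cb rec",(290,100),[(181,130),(276,171),(210,338),(108,296)],(320,240),[(453,299),(346,360),(228,182),(335,129)]))
quad(run("cg screws",(400,130),[(80,85),(237,76),(253,273),(94,282)],(240,320),[(419,226),(302,385),(96,241),(215,88)]))
quad(run("cg rec",(400,130),[(97,142),(224,136),(236,263),(107,270)],(240,320),[(348,203),(253,334),(118,240),(218,113)]))
quad(run("cc screws",(400,130),[(436,255),(600,208),(670,413),(505,461)],(130,355),[(506,261),(402,475),(147,364),(257,158)]))
run("cc rec",(400,130),[(557,358)],(130,355),[(302,306)])
P=run("filter",(170,190),[(467,185),(513,182),(517,321),(471,324),(470,255),(515,252)],(310,90),[(219,481),(190,513),(71,447),(100,415),(158,447),(131,480)]);quad(P)
run("choke",(300,180),[(172,262)],(230,160),[(365,368)])
# gps: x axis bottom->... order TL=top,TR=right,BR=bottom,BL=left
quad(run("gps",(300,180),[(499,243),(548,315),(474,361),(428,288)],(230,220),[(145,327),(45,325),(54,235),(158,239)]))
quad(run("brick",(170,190),[(68,322),(230,365),(210,437),(45,397)],(310,90),[(343,168),(218,265),(174,195),(297,123)]))
E
python3 m.py
```

```text
cf screws mean [0.6264 0.2124 0.0107] z [0.0108 0.0102 0.0106 0.0115] res [[0.7, 0.7], [1.0, -0.3]]
   lenx 0.13967480695764417 0.13919942814850808 leny 0.05349649978020977 0.05355588649156804 yaw 1.4341187190461313 1.118386666859962
cf rec mean [0.6165 0.2116 0.0078] z [0.0089 0.007  0.007  0.0081] res [[0.8, 0.7], [1.1, -0.4]]
   lenx 0.10770255302245828 0.10787923218604377 leny 0.04102114244074228 0.04096150841114842 yaw 1.0493566681013633 1.4733868520075646
cb screws mean [0.6574 0.0105 0.0112] z [0.0111 0.0113 0.0107 0.0117] res [[0.5, 0.5], [0.8, -0.2]]
   lenx 0.11503521701046962 0.11553151099020545 leny 0.05988689104347594 0.05946806629395356 yaw -21.897155124795518 -22.244072545699083
cb rec mean [0.6483 0.0138 0.0086] z [0.0097 0.0053 0.0101 0.0094] res [[0.6, 0.6], [1.0, -0.3]]
   lenx 0.08287112698524027 0.08329776326287534 leny 0.046681641374298234 0.048907366008335874 yaw -21.770139824053707 -22.057487762388973
cg screws mean [ 0.6064 -0.2183  0.0104] z [0.0101 0.0113 0.0104 0.01  ] res [[0.7, 0.6], [1.1, -0.2]]
   lenx 0.08952984607692067 0.08916017149944581 leny 0.069
[... 714 characters left out ...]
0.7, 0.7], [1.0, -0.2]]
   lenx 0.059856453666504286 0.05977859982887788 leny 0.02033314986993371 0.020121502537984445 yaw 2.8999858791901314 3.263321615672382
choke mean [ 0.4532 -0.0006  0.0264] z [0.0264] res [[0.6, 0.5], [0.8, -0.2]]
gps mean [ 0.4372 -0.1362  0.0282] z [0.0286 0.0257 0.0279 0.0305] res [[0.6, 0.5], [0.9, -0.1]]
   lenx 0.03661456060778599 0.03760358864386484 leny 0.03756507023071161 0.03836465415910001 yaw -55.9388666986744 -55.78015846494464
brick mean [0.3777 0.2923 0.0267] z [0.0298 0.0137 0.0336 0.0297] res [[0.3, 0.3], [0.4, -0.1]]
   lenx 0.03309953890196585 0.03647357242873165 leny 0.07072655195685351 0.07334750341921137 yaw -11.497154587503129 -13.20660453767465
```

```bash
cat > plan.py <<'E'
import sys
from h import *
# usage: plan.py x y z yawdeg (m) -> tool shift
def plan(x,y,z,yaw):
    s=readout.state()
    R0=R.from_euler("xyz",s["tcp_rot"]);Rt=R.from_euler("xyz",[np.pi,0,np.radians(yaw)])
    d=R0.inv().apply(np.array([x,y,z])-s["tcp_pos"])*1000
    a=np.degrees((R0.inv()*Rt).as_rotvec())
    print("t",round(float(s["t"]),2),"tcp",s["tcp_pos"],"rot",np.degrees(s["tcp_rot"]).round(1),"F",s["force"].round(1),"w",round(float(s["grip_width"])*1000,1))
    print("SHIFT",d.round(1),"TURN",a.round(1))
    for f in (.06,.2,.38,.57,.75,.9,1): print(f,(d*f).round(0),(a*f).round(1))
plan(*map(float,sys.argv[1:5]))
E
python3 - <<'E'
from h import *
T=cam("top");S=cam("scene")
tp=[(68,322),(230,365),(210,437),(45,397)];sp=[(343,168),(218,265),(174,195),(297,123)]
for C,o,p in((T,(170,190),tp),(S,(310,90),sp)):
    P=np.array([onz(C,np.array(o)+np.array(a)/5-.4,.03) for a in p]);print(P[:,:2].mean(0),P[:,:2].tolist())
E
python3 plan.py 0.437 -0.136 0.16 34.2
```

```text
[0.3781 0.2922] [[0.4026216628364434, 0.3235013612768752], [0.38506408176941637, 0.2530239811293996], [0.3542919199102901, 0.2603539642764791], [0.3703980724005305, 0.33184143277455985]]
[0.3788 0.2891] [[0.40118213643828454, 0.32110458226057775], [0.39178502096028184, 0.24245707884476914], [0.35266964343973306, 0.2625294870323122], [0.3695758056396812, 0.330189142476397]]
t 0.15 tcp [ 0.1761 -0.5992  0.2216] rot [-179.9   -0.    16.4] F [-0.7  0.   0. ] w 87.0
SHIFT [ 380.9 -370.7   62.3] TURN [ -0.1  -0.  -17.8]
0.06 [ 23. -22.   4.] [-0.  -0.  -1.1]
0.2 [ 76. -74.  12.] [-0.  -0.  -3.6]
0.38 [ 145. -141.   24.] [-0.  -0.  -6.8]
0.57 [ 217. -211.   36.] [ -0.   -0.  -10.2]
0.75 [ 286. -278.   47.] [ -0.1  -0.  -13.4]
0.9 [ 343. -334.   56.] [ -0.1  -0.  -16. ]
1 [ 381. -371.   62.] [ -0.1  -0.  -17.8]
```

arm_command:
  moves:
    - {"tx":22,"ty":-21,"tz":0,"az":-2}
    - {"tx":55,"ty":-53,"tz":0,"az":-4}
    - {"tx":90,"ty":-87,"tz":0,"az":-6}
    - {"tx":125,"ty":-121,"tz":10,"az":-8}
    - {"tx":160,"ty":-155,"tz":20,"az":-11}
    - {"tx":195,"ty":-190,"tz":30,"az":-14}
    - {"tx":225,"ty":-219,"tz":40,"az":-16}
    - {"tx":250,"ty":-243,"tz":40,"az":-17.8}

```text
schema error: expected keys tx, ty, tz, ax, ay, az, jaw
```

```bash
python3 plan.py 0.437 -0.136 0.13 34.2
```

```text
t 0.15 tcp [ 0.1761 -0.5992  0.2216] rot [-179.9   -0.    16.4] F [-0.7  0.   0. ] w 87.0
SHIFT [ 380.8 -370.7   92.3] TURN [ -0.1  -0.  -17.8]
0.06 [ 23. -22.   6.] [-0.  -0.  -1.1]
0.2 [ 76. -74.  18.] [-0.  -0.  -3.6]
0.38 [ 145. -141.   35.] [-0.  -0.  -6.8]
0.57 [ 217. -211.   53.] [ -0.   -0.  -10.2]
0.75 [ 286. -278.   69.] [ -0.1  -0.  -13.4]
0.9 [ 343. -334.   83.] [ -0.1  -0.  -16. ]
1 [ 381. -371.   92.] [ -0.1  -0.  -17.8]
```

arm_command:
  moves:
    - {"tx":22,"ty":-21,"tz":0,"ax":0,"ay":0,"az":-2,"jaw":1}
    - {"tx":55,"ty":-53,"tz":0,"ax":0,"ay":0,"az":-4,"jaw":1}
    - {"tx":90,"ty":-87,"tz":0,"ax":0,"ay":0,"az":-6,"jaw":1}
    - {"tx":125,"ty":-121,"tz":10,"ax":0,"ay":0,"az":-8,"jaw":1}
    - {"tx":160,"ty":-155,"tz":20,"ax":0,"ay":0,"az":-11,"jaw":1}
    - {"tx":195,"ty":-190,"tz":30,"ax":0,"ay":0,"az":-14,"jaw":1}
    - {"tx":225,"ty":-219,"tz":40,"ax":0,"ay":0,"az":-16,"jaw":1}
    - {"tx":250,"ty":-243,"tz":40,"ax":0,"ay":0,"az":-17.8,"jaw":1}

```text
t: 0.95
tcp_pos: [0.3474, -0.2924, 0.1803]
tcp_rot: [-3.137, -0.001, 0.599]
force: [0.6, 0.6, 0.1]
grip_width: 0.0868
```

```bash
python3 plan.py 0.437 -0.136 0.13 34.2
```

```text
t 0.95 tcp [ 0.3474 -0.2924  0.1803] rot [-179.8   -0.    34.3] F [0.6 0.6 0.1] w 86.8
SHIFT [162.1 -78.5  50.8] TURN [-0.2 -0.   0.1]
0.06 [10. -5.  3.] [-0. -0.  0.]
0.2 [ 32. -16.  10.] [-0. -0.  0.]
0.38 [ 62. -30.  19.] [-0.1 -0.   0. ]
0.57 [ 92. -45.  29.] [-0.1 -0.   0.1]
0.75 [122. -59.  38.] [-0.2 -0.   0.1]
0.9 [146. -71.  46.] [-0.2 -0.   0.1]
1 [162. -78.  51.] [-0.2 -0.   0.1]
```

arm_command:
  moves:
    - {"tx":10,"ty":-5,"tz":0,"ax":0,"ay":0,"az":0,"jaw":1}
    - {"tx":36,"ty":-18,"tz":5,"ax":0,"ay":0,"az":0,"jaw":1}
    - {"tx":68,"ty":-33,"tz":15,"ax":0,"ay":0,"az":0,"jaw":1}
    - {"tx":100,"ty":-49,"tz":25,"ax":0,"ay":0,"az":0,"jaw":1}
    - {"tx":130,"ty":-64,"tz":38,"ax":0,"ay":0,"az":0,"jaw":1}
    - {"tx":150,"ty":-73,"tz":47,"ax":0,"ay":0,"az":0,"jaw":1}
    - {"tx":162,"ty":-78.5,"tz":51,"ax":0,"ay":0,"az":0,"jaw":1}
    - {"tx":162,"ty":-78.5,"tz":51,"ax":0,"ay":0,"az":0,"jaw":1}

```text
t: 1.75
tcp_pos: [0.4369, -0.1354, 0.1293]
tcp_rot: [-3.136, 0.0, 0.6]
force: [-0.3, 0.0, -0.4]
grip_width: 0.0869
```

```bash
cat > w.py <<'E'
import sys
from h import *
# w.py name x y z lx ly yaw : overlay predicted outline
s=readout.state();im=viewer.read_camera("wrist")[:,:,::-1].copy();C=cam("wrist",s)
a=list(map(float,sys.argv[2:]))
for i in range(0,len(a),6):
    x,y,z,lx,ly,yaw=a[i:i+6];c,q=np.cos(np.radians(yaw)),np.sin(np.radians(yaw))
    P=[[x+c*u-q*v,y+q*u+c*v,z] for u,v in((lx/2,ly/2),(lx/2,-ly/2),(-lx/2,-ly/2),(-lx/2,ly/2))]
    cv2.polylines(im,[np.round(proj(C,P)).astype(int)],True,(255,0,255),1)
cv2.imwrite(f"pics/{sys.argv[1]}.png",im);print(s["t"],s["tcp_pos"])
E
python3 w.py w1 .4372 -.1362 .03 .038 .038 34.2; python3 plan.py 0.437 -0.136 0.008 34.2
```

```text
1.75 [ 0.4369 -0.1354  0.1293]
t 1.8 tcp [ 0.4369 -0.1363  0.1298] rot [-179.7    0.    34.4] F [-0.5  0.1  0.2] w 86.8
SHIFT [  0.3   0.3 121.8] TURN [-0.3  0.   0.2]
0.06 [0. 0. 7.] [-0.  0.  0.]
0.2 [ 0.  0. 24.] [-0.1  0.   0. ]
0.38 [ 0.  0. 46.] [-0.1  0.   0.1]
0.57 [ 0.  0. 69.] [-0.1  0.   0.1]
0.75 [ 0.  0. 91.] [-0.2  0.   0.1]
0.9 [  0.   0. 110.] [-0.2  0.   0.1]
1 [  0.   0. 122.] [-0.3  0.   0.2]
```

View pics/w1.png

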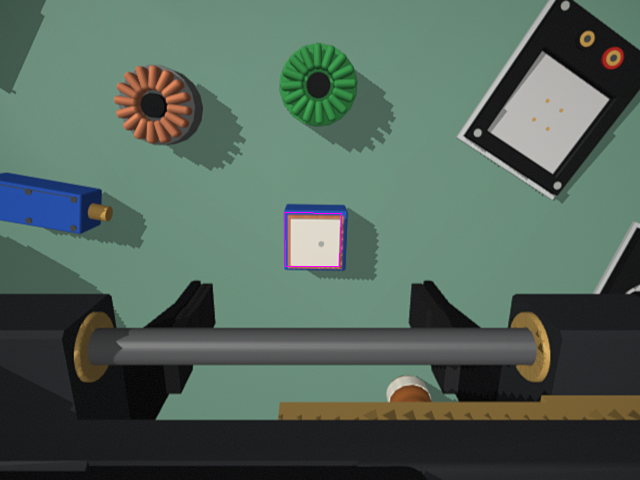

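arm_command:
  moves:
    - {"tx":0,"ty":0,"tz":12,"ax":0,"ay":0,"az":0,"jaw":1}
    - {"tx":0,"ty":0,"tz":42,"ax":0,"ay":0,"az":0,"jaw":1}
    - {"tx":0,"ty":0,"tz":75,"ax":0,"ay":0,"az":0,"jaw":1}
    - {"tx":0,"ty":0,"tz":105,"ax":0,"ay":0,"az":0,"jaw":1}
    - {"tx":0,"ty":0,"tz":119,"ax":0,"ay":0,"az":0,"jaw":1}
    - {"tx":0,"ty":0,"tz":122,"ax":0,"ay":0,"az":0,"jaw":1}
    - {"tx":0,"ty":0,"tz":122,"ax":0,"ay":0,"az":0,"jaw":0.3}
    - {"tx":0,"ty":0,"tz":122,"ax":0,"ay":0,"az":0,"jaw":0.3}
  grip_force: 20

```text
t: 2.6
tcp_pos: [0.4373, -0.1369, 0.0087]
tcp_rot: [-3.139, -0.001, 0.599]
force: [0.5, -0.1, -0.0]
grip_width: 0.0774
```

arm_command:
  moves:
    - {"tx":0,"ty":0,"tz":0,"ax":0,"ay":0,"az":0,"jaw":0.3}
    - {"tx":0,"ty":0,"tz":0,"ax":0,"ay":0,"az":0,"jaw":0.3}
    - {"tx":0,"ty":0,"tz":0,"ax":0,"ay":0,"az":0,"jaw":0.3}
    - {"tx":0,"ty":0,"tz":-5,"ax":0,"ay":0,"az":0,"jaw":0.3}
    - {"tx":0,"ty":0,"tz":-20,"ax":0,"ay":0,"az":0,"jaw":0.3}
    - {"tx":0,"ty":0,"tz":-45,"ax":0,"ay":0,"az":0,"jaw":0.3}
    - {"tx":0,"ty":0,"tz":-65,"ax":0,"ay":0,"az":0,"jaw":0.3}
    - {"tx":0,"ty":0,"tz":-72,"ax":0,"ay":0,"az":0,"jaw":0.3}

```text
t: 3.4
tcp_pos: [0.4388, -0.1377, 0.0832]
tcp_rot: [3.141, -0.003, 0.599]
force: [0.6, -0.5, -0.3]
grip_width: 0.0438
```

```bash
python3 plan.py 0.5962 -0.219 0.06 3.7
```

```text
t 3.4 tcp [ 0.4388 -0.1377  0.0832] rot [180.   -0.2  34.3] F [ 0.6 -0.5 -0.3] w 43.8
SHIFT [ 84.1 155.9  23.5] TURN [ 0.  -0.2 30.6]
0.06 [5. 9. 1.] [ 0.  -0.   1.8]
0.2 [17. 31.  5.] [ 0.  -0.   6.1]
0.38 [32. 59.  9.] [ 0.  -0.1 11.6]
0.57 [48. 89. 13.] [ 0.  -0.1 17.5]
0.75 [ 63. 117.  18.] [ 0.  -0.1 23. ]
0.9 [ 76. 140.  21.] [ 0.  -0.1 27.6]
1 [ 84. 156.  24.] [ 0.  -0.2 30.6]
```

arm_command:
  moves:
    - {"tx":5,"ty":9,"tz":0,"ax":0,"ay":0,"az":2,"jaw":0.3}
    - {"tx":17,"ty":31,"tz":0,"ax":0,"ay":0,"az":6,"jaw":0.3}
    - {"tx":32,"ty":59,"tz":0,"ax":0,"ay":0,"az":12,"jaw":0.3}
    - {"tx":48,"ty":89,"tz":5,"ax":0,"ay":0,"az":18,"jaw":0.3}
    - {"tx":63,"ty":117,"tz":12,"ax":0,"ay":0,"az":24,"jaw":0.3}
    - {"tx":76,"ty":141,"tz":20,"ax":0,"ay":0,"az":28,"jaw":0.3}
    - {"tx":84,"ty":156,"tz":24,"ax":0,"ay":0,"az":30.6,"jaw":0.3}
    - {"tx":84,"ty":156,"tz":24,"ax":0,"ay":0,"az":30.6,"jaw":0.3}

```text
t: 4.2
tcp_pos: [0.5968, -0.2197, 0.0579]
tcp_rot: [-3.14, -0.002, 0.064]
force: [0.0, -0.3, -0.7]
grip_width: 0.0434
```

```bash
python3 w.py w2 .5962 -.219 .01 .06 .06 3.7;python3 plan.py 0.5962 -0.219 0.015 3.7
```

```text
4.2 [ 0.5968 -0.2197  0.0579]
t 4.25 tcp [ 0.5958 -0.219   0.0581] rot [-179.9   -0.     3.8] F [-0.8 -0.7 -1.1] w 43.7
SHIFT [ 0.4  0.1 43.1] TURN [-0.1 -0.   0.1]
0.06 [0. 0. 3.] [-0. -0.  0.]
0.2 [0. 0. 9.] [-0. -0.  0.]
0.38 [ 0.  0. 16.] [-0. -0.  0.]
0.57 [ 0.  0. 25.] [-0.1 -0.   0. ]
0.75 [ 0.  0. 32.] [-0.1 -0.   0.1]
0.9 [ 0.  0. 39.] [-0.1 -0.   0.1]
1 [ 0.  0. 43.] [-0.1 -0.   0.1]
```

View pics/w2.png

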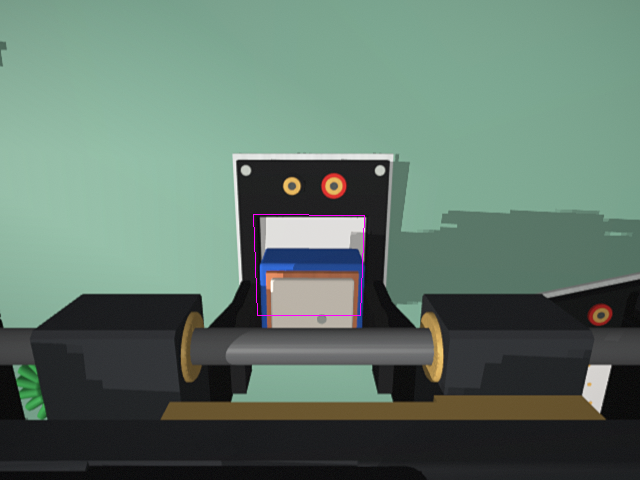

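arm_command:
  moves:
    - {"tx":0,"ty":0,"tz":8,"ax":0,"ay":0,"az":0,"jaw":0.3}
    - {"tx":0,"ty":0,"tz":20,"ax":0,"ay":0,"az":0,"jaw":0.3}
    - {"tx":0,"ty":0,"tz":31,"ax":0,"ay":0,"az":0,"jaw":0.3}
    - {"tx":0,"ty":0,"tz":37,"ax":0,"ay":0,"az":0,"jaw":0.3}
    - {"tx":0,"ty":0,"tz":40,"ax":0,"ay":0,"az":0,"jaw":0.3}
    - {"tx":0,"ty":0,"tz":42,"ax":0,"ay":0,"az":0,"jaw":0.3}
    - {"tx":0,"ty":0,"tz":43,"ax":0,"ay":0,"az":0,"jaw":0.3}
    - {"tx":0,"ty":0,"tz":43,"ax":0,"ay":0,"az":0,"jaw":0.3}

```text
t: 5.05
tcp_pos: [0.5966, -0.2179, 0.0184]
tcp_rot: [-3.139, -0.002, 0.066]
force: [-7.4, 7.2, 22.3]
grip_width: 0.0437
```

```bash
python3 plan.py 0.5962 -0.219 0.014 3.7|head -2
```

```text
t 5.05 tcp [ 0.5966 -0.2179  0.0184] rot [-179.8   -0.1    3.8] F [-7.4  7.2 22.3] w 43.7
SHIFT [-0.5  1.1  4.4] TURN [-0.2 -0.1  0.1]
```

```bash
python3 - <<'E'
from h import *
for n in("scene","top","wrist"):
    im=viewer.read_camera(n);cv2.imwrite(f"pics/{n}3.png",im[:,:,::-1])
crop("pics/scene3.png",210,310,160,120,5,"pics/s3.png")
crop("pics/top3.png",370,120,160,120,5,"pics/t3.png")
E
```

```text
(no output)
```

View pics/s3.png

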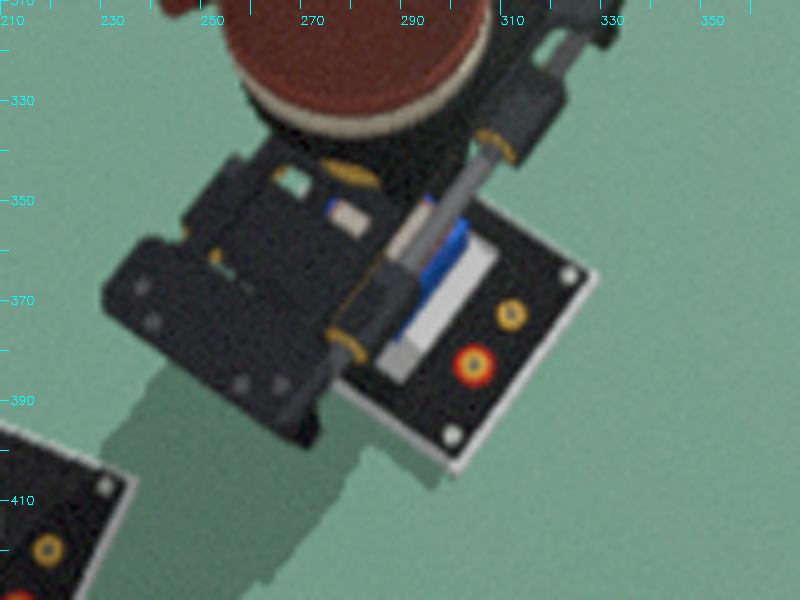

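View pics/t3.png

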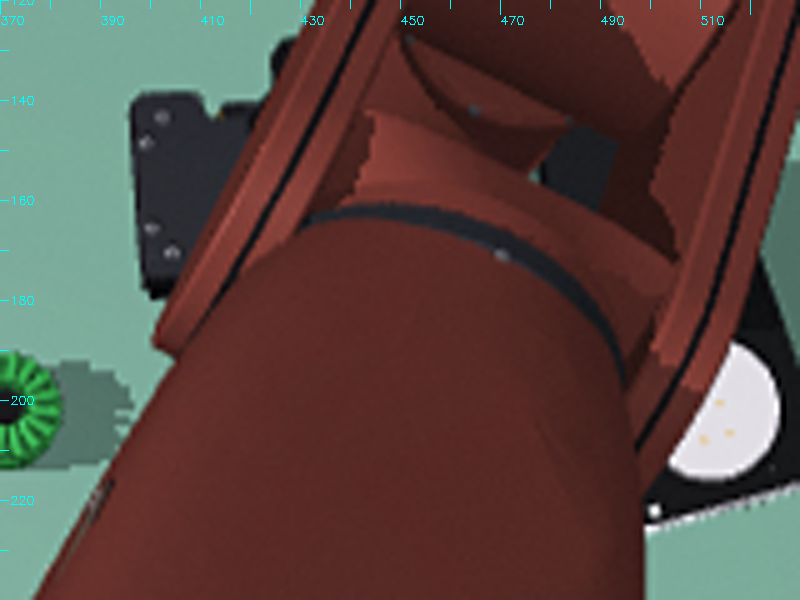

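View pics/wrist3.png

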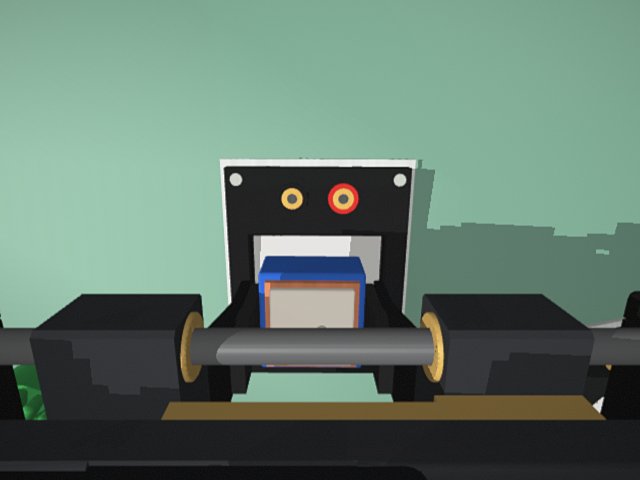

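```bash
python3 - <<'E'
from h import *
m=viewer.camera_model("wrist");K=np.array([[m["fx"],0,m["cx"]],[0,m["fy"],m["cy"]],[0,0,1]]);C=(m["tool_from_camera"],K)
for dz in(0,4,-4,-8):
  for n,x,z in(("patch front",19,-22),("blue top front",22,-16),("blue bottom front",22,8)):
    print(dz,n,proj(C,[[x/1e3,y/1e3,(z+dz)/1e3] for y in(-(22 if 'blue' in n else 19),(22 if 'blue' in n else 19))]).round(0).tolist())
s=readout.state();W=cam("wrist",s);print(s["tcp_pos"],s["force"])
for p in[(253,236),(381,236)]:print(onz(W,p,.01),onz(W,p,.006))
for z in (.006,.01,.014):print(z,onz(W,(260,257),z),onz(W,(363,257),z))
E
```

```text
0 patch front [[258.0, 281.0], [358.0, 281.0]]
0 blue top front [[252.0, 268.0], [365.0, 268.0]]
0 blue bottom front [[260.0, 250.0], [358.0, 250.0]]
4 patch front [[260.0, 277.0], [357.0, 277.0]]
4 blue top front [[254.0, 265.0], [363.0, 265.0]]
4 blue bottom front [[261.0, 247.0], [357.0, 247.0]]
-4 patch front [[257.0, 285.0], [360.0, 285.0]]
-4 blue top front [[251.0, 272.0], [366.0, 272.0]]
-4 blue bottom front [[259.0, 252.0], [359.0, 252.0]]
-8 patch front [[255.0, 289.0], [361.0, 289.0]]
-8 blue top front [[249.0, 275.0], [367.0, 276.0]]
-8 blue bottom front [[258.0, 255.0], [360.0, 255.0]]
[ 0.5966 -0.2179  0.0184] [-7.0947  7.1584 21.7977]
[ 0.6231 -0.1911  0.01  ] [ 0.622  -0.1906  0.006 ]
[ 0.6271 -0.2481  0.01  ] [ 0.626  -0.2489  0.006 ]
0.006 [ 0.6121 -0.1941  0.006 ] [ 0.6154 -0.2418  0.006 ]
0.01 [ 0.6135 -0.1945  0.01  ] [ 0.6167 -0.2412  0.01  ]
0.014 [ 0.6148 -0.195   0.014 ] [ 0.618  -0.2405  0.014 ]
```

```bash
python3 - <<'E'
from h import *
crop("pics/wrist3.png",210,150,200,240,3,"pics/w3c.png")
E
```

```text
(no output)
```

View pics/w3c.png

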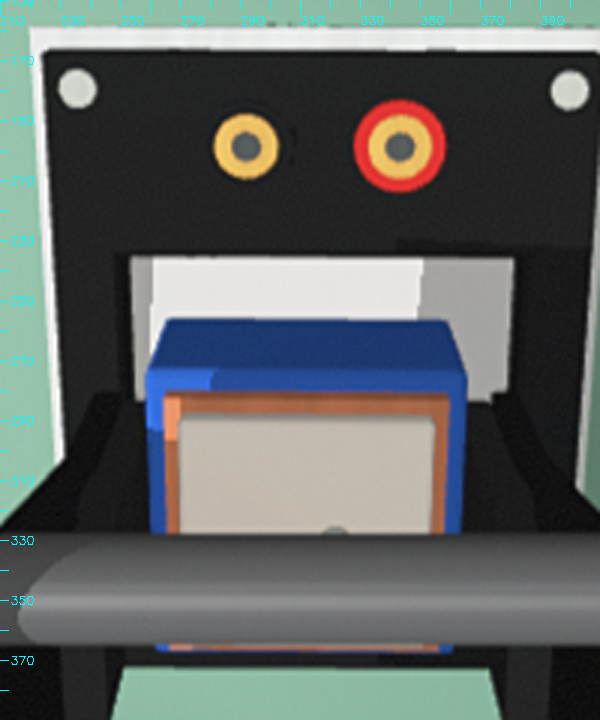

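```bash
python3 - <<'E'
from h import *
crop("pics/w2.png",210,150,200,240,3,"pics/w2c.png")
E
```

```text
(no output)
```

View pics/w2c.png

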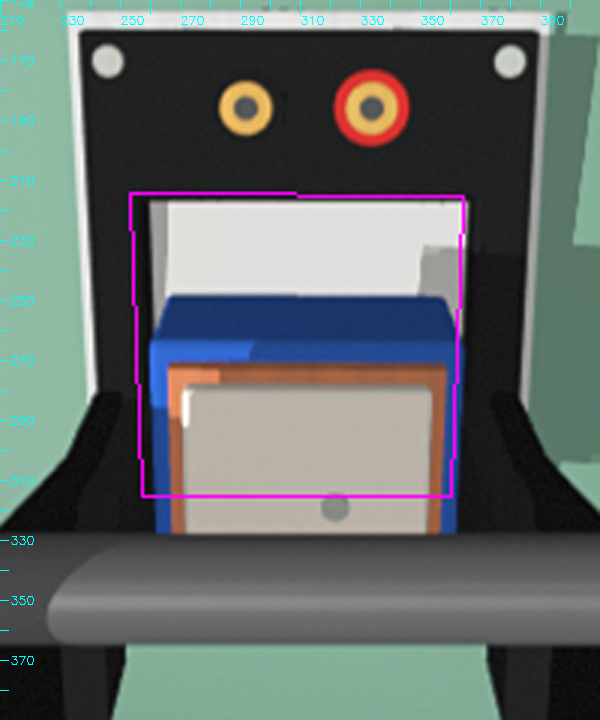

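```bash
python3 - <<'E'
from h import *
m=viewer.camera_model("wrist");K=np.array([[m["fx"],0,m["cx"]],[0,m["fy"],m["cy"]],[0,0,1]]);C=(m["tool_from_camera"],K)
# object frame in tool axes: origin underside centre, z down
M=np.array([[19,-19,-30],[19,19,-30],[22,-22,-24],[22,22,-24],[22,-22,0],[22,22,0]])/1e3
B=np.array([[-19,-19,-30],[-19,19,-30]])/1e3
w2=np.array([(265.3,271.7),(359,271.7),(259.7,264),(364.3,264),(266,248.7),(359,248.7)])
w3=np.array([(264.3,281),(360,281),(259,273.3),(365.7,273.3),(264.3,256.7),(359.7,256.7)])
for w in(w2,w3):
  for pit in (0,1):
    f=lambda p:(proj(C,R.from_rotvec([0,p[3]*pit,0]).apply(M)+p[:3])-w).ravel()
    r=least_squares(f,[0,0,.008,0],x_scale=.01);p=r.x
    print(p[:3]*1e3,np.degrees(p[3])*pit,"rms",np.sqrt(np.mean(r.fun**2)),proj(C,R.from_rotvec([0,p[3]*pit,0]).apply(B)+p[:3]).round(0).tolist())
E
```

```text
[-2.1643  1.5142 20.2068] 0.0 rms 1.6882151237391245 [[269.0, 356.0], [356.0, 356.0]]
[-3.0494  1.5119 17.2177] -4.20523223974662 rms 1.009030817961989 [[267.0, 359.0], [357.0, 359.0]]
[-4.6503  1.5025 15.8863] 0.0 rms 1.9087525196638777 [[268.0, 367.0], [356.0, 367.0]]
[-5.5796  1.5002 12.5638] -4.648219665184467 rms 1.163699751801062 [[266.0, 370.0], [358.0, 370.0]]
```

arm_command:
  moves:
    - {"tx":0,"ty":0,"tz":0,"ax":0,"ay":0,"az":0,"jaw":0.3}
    - {"tx":0,"ty":0,"tz":0,"ax":0,"ay":0,"az":0,"jaw":0.7}
    - {"tx":0,"ty":0,"tz":0,"ax":0,"ay":0,"az":0,"jaw":0.8}
    - {"tx":0,"ty":0,"tz":0,"ax":0,"ay":0,"az":0,"jaw":0.8}
    - {"tx":0,"ty":0,"tz":0,"ax":0,"ay":0,"az":0,"jaw":0.8}
    - {"tx":0,"ty":0,"tz":-15,"ax":0,"ay":0,"az":0,"jaw":0.8}
    - {"tx":0,"ty":0,"tz":-50,"ax":0,"ay":0,"az":0,"jaw":0.8}
    - {"tx":0,"ty":0,"tz":-75,"ax":0,"ay":0,"az":0,"jaw":1}

```text
t: 6.0
tcp_pos: [0.597, -0.2185, 0.0959]
tcp_rot: [-3.14, -0.003, 0.066]
force: [0.6, -0.4, 0.7]
grip_width: 0.0724
```

```bash
python3 w.py w4 .5962 -.219 .01 .06 .06 3.7 .5962 -.219 .036 .038 .038 3.7;python3 plan.py 0.4532 -0.0006 0.10 16.8
```

```text
6.0 [ 0.597  -0.2185  0.0959]
t 6.05 tcp [ 0.5998 -0.2198  0.1012] rot [179.9  -0.6   3.8] F [ 2.7 -0.8  2.6] w 75.5
SHIFT [-131.8 -228.4   -0.5] TURN [  0.2  -0.5 -13. ]
0.06 [ -8. -14.  -0.] [ 0.  -0.  -0.8]
0.2 [-26. -46.  -0.] [ 0.  -0.1 -2.6]
0.38 [-50. -87.  -0.] [ 0.1 -0.2 -4.9]
0.57 [ -75. -130.   -0.] [ 0.1 -0.3 -7.4]
0.75 [ -99. -171.   -0.] [ 0.1 -0.4 -9.8]
0.9 [-119. -206.   -0.] [  0.1  -0.5 -11.7]
1 [-132. -228.   -1.] [  0.2  -0.5 -13. ]
```

View pics/w4.png

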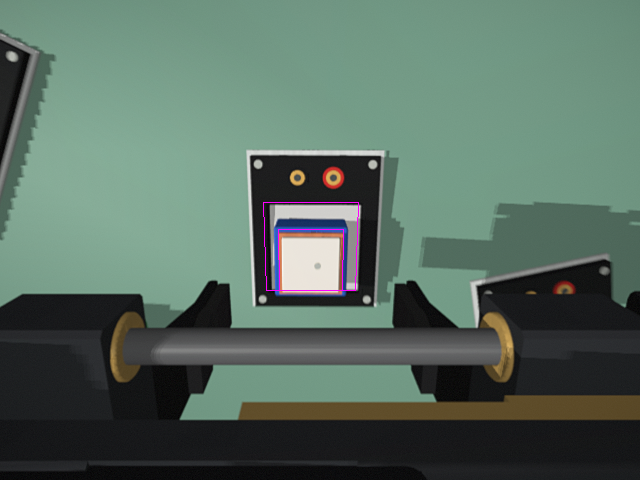

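arm_command:
  moves:
    - {"tx":-8,"ty":-14,"tz":0,"ax":0,"ay":0,"az":-1,"jaw":0.85}
    - {"tx":-26,"ty":-46,"tz":0,"ax":0,"ay":0,"az":-3,"jaw":0.85}
    - {"tx":-49,"ty":-85,"tz":0,"ax":0,"ay":0,"az":-5,"jaw":0.85}
    - {"tx":-73,"ty":-126,"tz":0,"ax":0,"ay":0,"az":-7.5,"jaw":0.85}
    - {"tx":-96,"ty":-167,"tz":0,"ax":0,"ay":0,"az":-10,"jaw":0.85}
    - {"tx":-117,"ty":-203,"tz":0,"ax":0,"ay":0,"az":-12,"jaw":0.85}
    - {"tx":-130,"ty":-224,"tz":0,"ax":0,"ay":0,"az":-13,"jaw":0.85}
    - {"tx":-132,"ty":-228.5,"tz":0,"ax":0,"ay":0,"az":-13,"jaw":0.85}

```text
t: 6.85
tcp_pos: [0.4516, 0.0014, 0.1]
tcp_rot: [3.138, -0.009, 0.296]
force: [1.8, 0.4, -0.5]
grip_width: 0.0737
```

```bash
python3 w.py w5 .4532 -.0006 .0264 .05 .05 16.8;python3 plan.py 0.4532 -0.0006 0.008 16.8
```

```text
6.85 [0.4516 0.0014 0.1   ]
t 6.9 tcp [0.4525 0.0007 0.1002] rot [179.8  -0.6  16.9] F [ 1.   0.6 -0.4] w 73.9
SHIFT [-0.7  1.1 92.2] TURN [ 0.2 -0.6  0.1]
0.06 [-0.  0.  6.] [ 0. -0.  0.]
0.2 [-0.  0. 18.] [ 0.  -0.1  0. ]
0.38 [-0.  0. 35.] [ 0.1 -0.2  0. ]
0.57 [-0.  1. 53.] [ 0.1 -0.3  0.1]
0.75 [-1.  1. 69.] [ 0.2 -0.4  0.1]
0.9 [-1.  1. 83.] [ 0.2 -0.5  0.1]
1 [-1.  1. 92.] [ 0.2 -0.6  0.1]
```

View pics/w5.png

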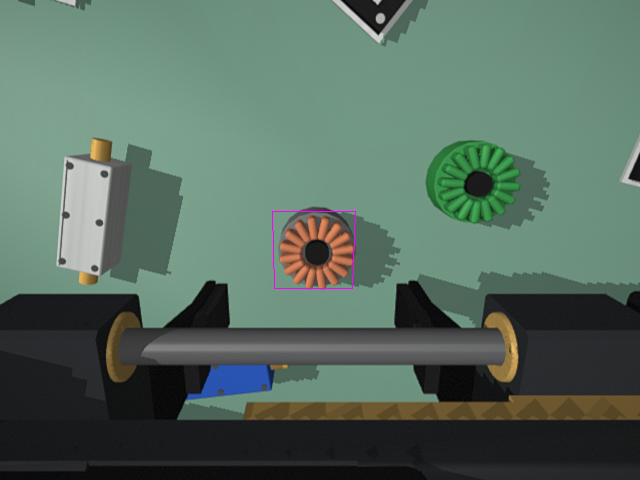

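arm_command:
  moves:
    - {"tx":0,"ty":1,"tz":10,"ax":0,"ay":-0.6,"az":0,"jaw":0.85}
    - {"tx":0,"ty":1,"tz":35,"ax":0,"ay":-0.6,"az":0,"jaw":0.85}
    - {"tx":0,"ty":1,"tz":62,"ax":0,"ay":-0.6,"az":0,"jaw":0.85}
    - {"tx":0,"ty":1,"tz":82,"ax":0,"ay":-0.6,"az":0,"jaw":0.85}
    - {"tx":0,"ty":1,"tz":90,"ax":0,"ay":-0.6,"az":0,"jaw":0.85}
    - {"tx":0,"ty":1,"tz":92,"ax":0,"ay":-0.6,"az":0,"jaw":0.85}
    - {"tx":0,"ty":1,"tz":92,"ax":0,"ay":-0.6,"az":0,"jaw":0.4}
    - {"tx":0,"ty":1,"tz":92,"ax":0,"ay":-0.6,"az":0,"jaw":0.4}
  grip_force: 35

```text
t: 7.7
tcp_pos: [0.455, -0.0007, 0.0092]
tcp_rot: [3.136, -0.001, 0.295]
force: [-0.5, 0.5, 0.8]
grip_width: 0.0647
```

arm_command:
  moves:
    - {"tx":0,"ty":0,"tz":0,"ax":0,"ay":0,"az":0,"jaw":0.4}
    - {"tx":0,"ty":0,"tz":0,"ax":0,"ay":0,"az":0,"jaw":0.4}
    - {"tx":0,"ty":0,"tz":0,"ax":0,"ay":0,"az":0,"jaw":0.4}
    - {"tx":0,"ty":0,"tz":0,"ax":0,"ay":0,"az":0,"jaw":0.4}
    - {"tx":0,"ty":0,"tz":0,"ax":0,"ay":0,"az":0,"jaw":0.4}
    - {"tx":0,"ty":0,"tz":0,"ax":0,"ay":0,"az":0,"jaw":0.4}
    - {"tx":0,"ty":0,"tz":0,"ax":0,"ay":0,"az":0,"jaw":0.4}
    - {"tx":0,"ty":0,"tz":0,"ax":0,"ay":0,"az":0,"jaw":0.4}

```text
t: 8.5
tcp_pos: [0.456, -0.0009, 0.0102]
tcp_rot: [3.135, -0.003, 0.295]
force: [-0.3, -0.6, 5.5]
grip_width: 0.0494
```

arm_command:
  moves:
    - {"tx":0,"ty":0,"tz":-3,"ax":0,"ay":0,"az":0,"jaw":0.4}
    - {"tx":0,"ty":0,"tz":-8,"ax":0,"ay":0,"az":0,"jaw":0.4}
    - {"tx":0,"ty":0,"tz":-18,"ax":0,"ay":0,"az":0,"jaw":0.4}
    - {"tx":0,"ty":0,"tz":-32,"ax":0,"ay":0,"az":0,"jaw":0.4}
    - {"tx":0,"ty":0,"tz":-48,"ax":0,"ay":0,"az":0,"jaw":0.4}
    - {"tx":0,"ty":0,"tz":-62,"ax":0,"ay":0,"az":0,"jaw":0.4}
    - {"tx":0,"ty":0,"tz":-70,"ax":0,"ay":0,"az":0,"jaw":0.4}
    - {"tx":0,"ty":0,"tz":-72,"ax":0,"ay":0,"az":0,"jaw":0.4}

```text
t: 9.3
tcp_pos: [0.4564, -0.0007, 0.0835]
tcp_rot: [3.135, -0.005, 0.295]
force: [-0.4, -0.4, -1.5]
grip_width: 0.0497
```

```bash
python3 w.py w6;python3 plan.py 0.5285 -0.3904 0.07 16.8
```

```text
9.3 [ 0.4564 -0.0007  0.0835]
t 9.35 tcp [ 0.4562 -0.0006  0.0831] rot [179.6  -0.3  16.9] F [ 0.1 -0.5 -0.6] w 49.3
SHIFT [-44.1 393.9  15.5] TURN [ 0.4 -0.3  0.1]
0.06 [-3. 24.  1.] [ 0. -0.  0.]
0.2 [-9. 79.  3.] [ 0.1 -0.1  0. ]
0.38 [-17. 150.   6.] [ 0.1 -0.1  0. ]
0.57 [-25. 225.   9.] [ 0.2 -0.1  0. ]
0.75 [-33. 295.  12.] [ 0.3 -0.2  0.1]
0.9 [-40. 355.  14.] [ 0.3 -0.2  0.1]
1 [-44. 394.  16.] [ 0.4 -0.3  0.1]
```

View pics/w6.png

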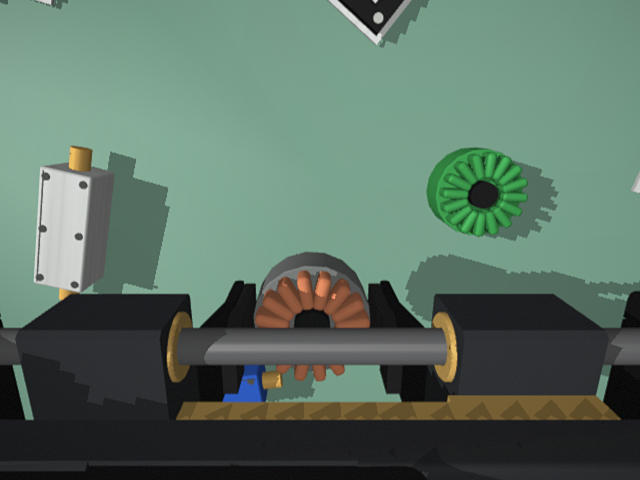

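arm_command:
  moves:
    - {"tx":-2,"ty":10,"tz":0,"ax":0,"ay":0,"az":0,"jaw":0.4}
    - {"tx":-4,"ty":33,"tz":0,"ax":0,"ay":0,"az":0,"jaw":0.4}
    - {"tx":-7,"ty":65,"tz":0,"ax":0,"ay":0,"az":0,"jaw":0.4}
    - {"tx":-11,"ty":100,"tz":0,"ax":0,"ay":0,"az":0,"jaw":0.4}
    - {"tx":-15,"ty":136,"tz":0,"ax":0,"ay":0,"az":0,"jaw":0.4}
    - {"tx":-19,"ty":172,"tz":0,"ax":0,"ay":0,"az":0,"jaw":0.4}
    - {"tx":-23,"ty":205,"tz":0,"ax":0,"ay":0,"az":0,"jaw":0.4}
    - {"tx":-26,"ty":230,"tz":0,"ax":0,"ay":0,"az":0,"jaw":0.4}

```text
t: 10.15
tcp_pos: [0.4974, -0.2308, 0.0835]
tcp_rot: [3.135, -0.003, 0.293]
force: [-0.2, 0.7, -1.6]
grip_width: 0.0492
```

```bash
python3 plan.py 0.5285 -0.3904 0.06 16.8
```

```text
t 10.15 tcp [ 0.4974 -0.2308  0.0835] rot [179.6  -0.2  16.8] F [-0.2  0.7 -1.6] w 49.2
SHIFT [-16.5 161.6  24.4] TURN [ 0.4 -0.2  0. ]
0.06 [-1. 10.  1.] [ 0. -0.  0.]
0.2 [-3. 32.  5.] [ 0.1 -0.   0. ]
0.38 [-6. 61.  9.] [ 0.1 -0.1  0. ]
0.57 [-9. 92. 14.] [ 0.2 -0.1  0. ]
0.75 [-12. 121.  18.] [ 0.3 -0.1  0. ]
0.9 [-15. 145.  22.] [ 0.3 -0.2  0. ]
1 [-16. 162.  24.] [ 0.4 -0.2  0. ]
```

arm_command:
  moves:
    - {"tx":-1,"ty":10,"tz":0,"ax":0,"ay":0,"az":0,"jaw":0.4}
    - {"tx":-3,"ty":33,"tz":0,"ax":0.1,"ay":0,"az":0,"jaw":0.4}
    - {"tx":-6,"ty":65,"tz":5,"ax":0.2,"ay":0,"az":0,"jaw":0.4}
    - {"tx":-9,"ty":100,"tz":10,"ax":0.3,"ay":0,"az":0,"jaw":0.4}
    - {"tx":-12,"ty":132,"tz":15,"ax":0.4,"ay":0,"az":0,"jaw":0.4}
    - {"tx":-14,"ty":153,"tz":20,"ax":0.4,"ay":0,"az":0,"jaw":0.4}
    - {"tx":-14,"ty":162,"tz":24,"ax":0.4,"ay":0,"az":0,"jaw":0.4}
    - {"tx":-14,"ty":162,"tz":24,"ax":0.4,"ay":0,"az":0,"jaw":0.4}

```text
t: 10.95
tcp_pos: [0.5301, -0.3899, 0.0587]
tcp_rot: [-3.138, -0.002, 0.292]
force: [0.3, 0.4, -2.1]
grip_width: 0.0494
```

```bash
python3 w.py w7;python3 plan.py 0.5305 -0.3900 0.0175 16.8; python3 - <<'E'
from h import *
crop("pics/w7.png",200,120,220,260,3,"pics/w7c.png")
E
```

```text
10.95 [ 0.5301 -0.3899  0.0587]
t 11.0 tcp [ 0.5302 -0.389   0.0592] rot [-179.8   -0.1   16.8] F [-0.2 -0.1 -2.1] w 49.3
SHIFT [-0.1  1.2 41.7] TURN [-0.2 -0.1  0. ]
0.06 [-0.  0.  2.] [-0. -0.  0.]
0.2 [-0.  0.  8.] [-0. -0.  0.]
0.38 [-0.  0. 16.] [-0.1 -0.   0. ]
0.57 [-0.  1. 24.] [-0.1 -0.1  0. ]
0.75 [-0.  1. 31.] [-0.1 -0.1  0. ]
0.9 [-0.  1. 37.] [-0.2 -0.1  0. ]
1 [-0.  1. 42.] [-0.2 -0.1  0. ]
```

View pics/w7c.png

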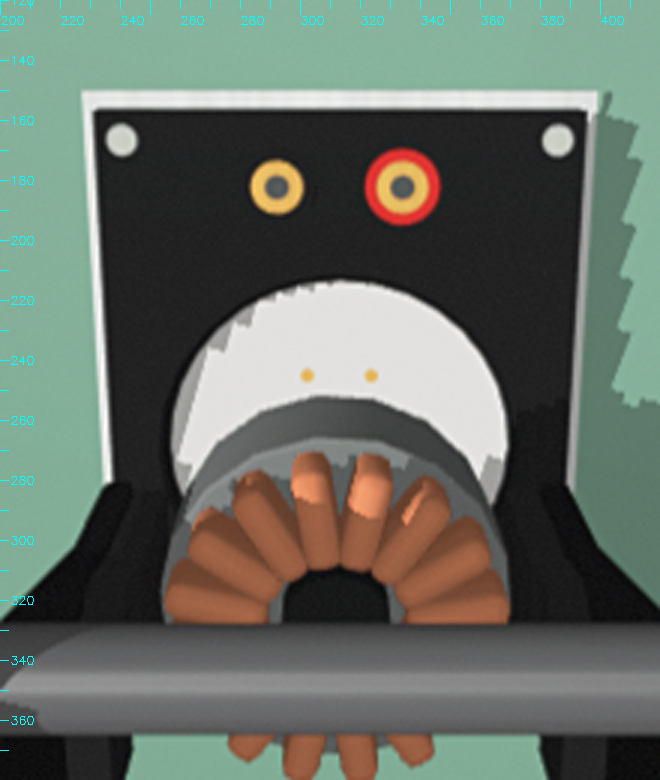

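arm_command:
  moves:
    - {"tx":0,"ty":1,"tz":6,"ax":0,"ay":0,"az":0,"jaw":0.4}
    - {"tx":0,"ty":1,"tz":16,"ax":0,"ay":0,"az":0,"jaw":0.4}
    - {"tx":0,"ty":1,"tz":26,"ax":0,"ay":0,"az":0,"jaw":0.4}
    - {"tx":0,"ty":1,"tz":32,"ax":0,"ay":0,"az":0,"jaw":0.4}
    - {"tx":0,"ty":1,"tz":35,"ax":0,"ay":0,"az":0,"jaw":0.4}
    - {"tx":0,"ty":1,"tz":37,"ax":0,"ay":0,"az":0,"jaw":0.4}
    - {"tx":0,"ty":1,"tz":39,"ax":0,"ay":0,"az":0,"jaw":0.4}
    - {"tx":0,"ty":1,"tz":40,"ax":0,"ay":0,"az":0,"jaw":0.4}

```text
t: 11.8
tcp_pos: [0.5307, -0.39, 0.0193]
tcp_rot: [-3.139, -0.002, 0.293]
force: [0.2, 0.5, -1.0]
grip_width: 0.0496
```

```bash
python3 plan.py 0.5305 -0.3900 0.0175 16.8|head -2
```

```text
t 11.8 tcp [ 0.5307 -0.39    0.0193] rot [-179.8   -0.1   16.8] F [ 0.2  0.5 -1. ] w 49.6
SHIFT [-0.2 -0.   1.8] TURN [-0.2 -0.1 -0. ]
```

arm_command:
  moves:
    - {"tx":0,"ty":0,"tz":0.5,"ax":0,"ay":0,"az":0,"jaw":0.4}
    - {"tx":0,"ty":0,"tz":1,"ax":0,"ay":0,"az":0,"jaw":0.4}
    - {"tx":0,"ty":0,"tz":1.4,"ax":0,"ay":0,"az":0,"jaw":0.4}
    - {"tx":0,"ty":0,"tz":1.8,"ax":0,"ay":0,"az":0,"jaw":0.4}
    - {"tx":0,"ty":0,"tz":2.2,"ax":0,"ay":0,"az":0,"jaw":0.4}
    - {"tx":0,"ty":0,"tz":2.6,"ax":0,"ay":0,"az":0,"jaw":0.4}
    - {"tx":0,"ty":0,"tz":3,"ax":0,"ay":0,"az":0,"jaw":0.4}
    - {"tx":0,"ty":0,"tz":3,"ax":0,"ay":0,"az":0,"jaw":0.4}

```text
t: 12.6
tcp_pos: [0.5308, -0.39, 0.0165]
tcp_rot: [-3.139, -0.002, 0.293]
force: [-1.5, 0.5, 0.2]
grip_width: 0.049
```

arm_command:
  moves:
    - {"tx":0,"ty":0,"tz":0.3,"ax":0,"ay":0,"az":0,"jaw":0.4}
    - {"tx":0,"ty":0,"tz":0.6,"ax":0,"ay":0,"az":0,"jaw":0.4}
    - {"tx":0,"ty":0,"tz":0.9,"ax":0,"ay":0,"az":0,"jaw":0.4}
    - {"tx":0,"ty":0,"tz":1.2,"ax":0,"ay":0,"az":0,"jaw":0.4}
    - {"tx":0,"ty":0,"tz":1.2,"ax":0,"ay":0,"az":0,"jaw":0.4}
    - {"tx":0,"ty":0,"tz":1.2,"ax":0,"ay":0,"az":0,"jaw":0.4}
    - {"tx":0,"ty":0,"tz":1.2,"ax":0,"ay":0,"az":0,"jaw":0.4}
    - {"tx":0,"ty":0,"tz":1.2,"ax":0,"ay":0,"az":0,"jaw":0.4}

```text
t: 13.4
tcp_pos: [0.5308, -0.39, 0.0164]
tcp_rot: [-3.139, -0.002, 0.293]
force: [-3.2, 3.6, 7.8]
grip_width: 0.0492
```

Seated (7.8 N at z 0.0164). Release and rise.

arm_command:
  moves:
    - {"tx":0,"ty":0,"tz":0,"ax":0,"ay":0,"az":0,"jaw":0.4}
    - {"tx":0,"ty":0,"tz":0,"ax":0,"ay":0,"az":0,"jaw":0.75}
    - {"tx":0,"ty":0,"tz":0,"ax":0,"ay":0,"az":0,"jaw":0.8}
    - {"tx":0,"ty":0,"tz":0,"ax":0,"ay":0,"az":0,"jaw":0.8}
    - {"tx":0,"ty":0,"tz":0,"ax":0,"ay":0,"az":0,"jaw":0.8}
    - {"tx":0,"ty":0,"tz":-15,"ax":0,"ay":0,"az":0,"jaw":0.8}
    - {"tx":0,"ty":0,"tz":-50,"ax":0,"ay":0,"az":0,"jaw":0.8}
    - {"tx":0,"ty":0,"tz":-85,"ax":0,"ay":0,"az":0,"jaw":0.8}

```text
t: 14.2
tcp_pos: [0.5302, -0.3899, 0.1024]
tcp_rot: [-3.137, -0.002, 0.293]
force: [0.9, -0.0, 0.9]
grip_width: 0.0696
```

```bash
python3 w.py w8;python3 plan.py 0.4332 0.1406 0.12 3.1
```

```text
14.2 [ 0.5302 -0.3899  0.1024]
t 14.25 tcp [ 0.5337 -0.393   0.1108] rot [179.7  -0.4  16.8] F [ 2.5 -2.2  5. ] w 69.4
SHIFT [  58.2 -539.8  -11.8] TURN [ 0.3 -0.5 13.7]
0.06 [  3. -32.  -1.] [ 0.  -0.   0.8]
0.2 [  12. -108.   -2.] [ 0.1 -0.1  2.7]
0.38 [  22. -205.   -4.] [ 0.1 -0.2  5.2]
0.57 [  33. -308.   -7.] [ 0.2 -0.3  7.8]
0.75 [  44. -405.   -9.] [ 0.2 -0.3 10.3]
0.9 [  52. -486.  -11.] [ 0.2 -0.4 12.3]
1 [  58. -540.  -12.] [ 0.3 -0.5 13.7]
```

View pics/w8.png

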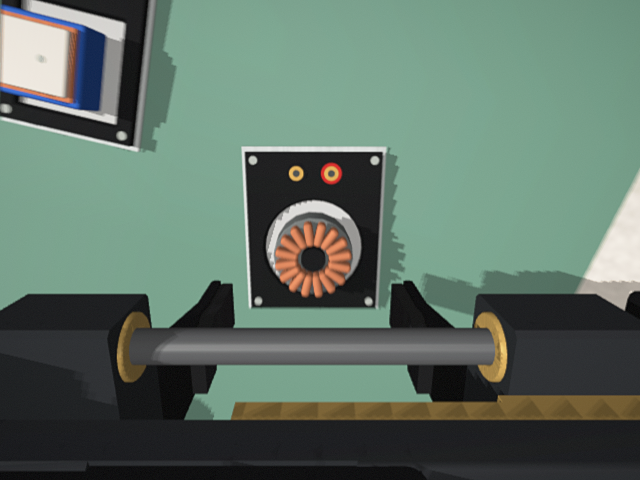

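arm_command:
  moves:
    - {"tx":2,"ty":-14,"tz":0,"ax":0,"ay":0,"az":1,"jaw":0.8}
    - {"tx":5,"ty":-48,"tz":0,"ax":0,"ay":0,"az":2,"jaw":0.8}
    - {"tx":9,"ty":-86,"tz":0,"ax":0,"ay":0,"az":3,"jaw":0.8}
    - {"tx":14,"ty":-130,"tz":0,"ax":0,"ay":0,"az":4,"jaw":0.8}
    - {"tx":19,"ty":-175,"tz":0,"ax":0,"ay":0,"az":5,"jaw":0.8}
    - {"tx":24,"ty":-220,"tz":0,"ax":0,"ay":0,"az":6,"jaw":0.8}
    - {"tx":29,"ty":-265,"tz":0,"ax":0,"ay":0,"az":7,"jaw":0.8}
    - {"tx":34,"ty":-310,"tz":0,"ax":0,"ay":0,"az":8,"jaw":0.8}

```text
t: 15.05
tcp_pos: [0.4766, -0.085, 0.1106]
tcp_rot: [3.136, -0.01, 0.153]
force: [-0.0, 0.1, -0.3]
grip_width: 0.0696
```

```bash
python3 plan.py 0.4332 0.1406 0.10 3.1
```

```text
t 15.05 tcp [ 0.4766 -0.085   0.1106] rot [179.7  -0.6   8.7] F [-0.   0.1 -0.3] w 69.6
SHIFT [  -8.7 -229.6    9.2] TURN [ 0.3 -0.6  5.6]
0.06 [ -1. -14.   1.] [ 0.  -0.   0.3]
0.2 [ -2. -46.   2.] [ 0.1 -0.1  1.1]
0.38 [ -3. -87.   4.] [ 0.1 -0.2  2.1]
0.57 [  -5. -131.    5.] [ 0.2 -0.3  3.2]
0.75 [  -7. -172.    7.] [ 0.2 -0.4  4.2]
0.9 [  -8. -207.    8.] [ 0.3 -0.5  5.1]
1 [  -9. -230.    9.] [ 0.3 -0.6  5.6]
```

arm_command:
  moves:
    - {"tx":-1,"ty":-35,"tz":1,"ax":0,"ay":0,"az":1,"jaw":0.8}
    - {"tx":-2,"ty":-75,"tz":2,"ax":0,"ay":0,"az":2,"jaw":0.8}
    - {"tx":-4,"ty":-118,"tz":4,"ax":0,"ay":0,"az":3,"jaw":0.8}
    - {"tx":-6,"ty":-160,"tz":6,"ax":0,"ay":-0.3,"az":4,"jaw":0.8}
    - {"tx":-8,"ty":-195,"tz":8,"ax":0,"ay":-0.6,"az":5,"jaw":0.8}
    - {"tx":-9,"ty":-220,"tz":9,"ax":0.3,"ay":-0.6,"az":5.6,"jaw":0.8}
    - {"tx":-9,"ty":-230,"tz":9,"ax":0.3,"ay":-0.6,"az":5.6,"jaw":0.8}
    - {"tx":-9,"ty":-230,"tz":9,"ax":0.3,"ay":-0.6,"az":5.6,"jaw":0.8}

```text
t: 15.85
tcp_pos: [0.4331, 0.1417, 0.101]
tcp_rot: [-3.141, -0.001, 0.057]
force: [0.2, -0.8, -0.2]
grip_width: 0.0694
```

```bash
python3 w.py w9 .4332 .1406 .0285 .07 .028 3.1;python3 plan.py 0.4332 0.1406 0.009 3.1
```

```text
15.85 [0.4331 0.1417 0.101 ]
t 15.9 tcp [0.4332 0.1409 0.1009] rot [180.   -0.    3.2] F [-0.4  0.3  0.1] w 69.6
SHIFT [-0.1  0.3 91.9] TURN [ 0.  -0.   0.1]
0.06 [-0.  0.  6.] [ 0. -0.  0.]
0.2 [-0.  0. 18.] [ 0. -0.  0.]
0.38 [-0.  0. 35.] [ 0.  -0.   0.1]
0.57 [-0.  0. 52.] [ 0.  -0.   0.1]
0.75 [-0.  0. 69.] [ 0.  -0.   0.1]
0.9 [-0.  0. 83.] [ 0.  -0.   0.1]
1 [-0.  0. 92.] [ 0.  -0.   0.1]
```

View pics/w9.png

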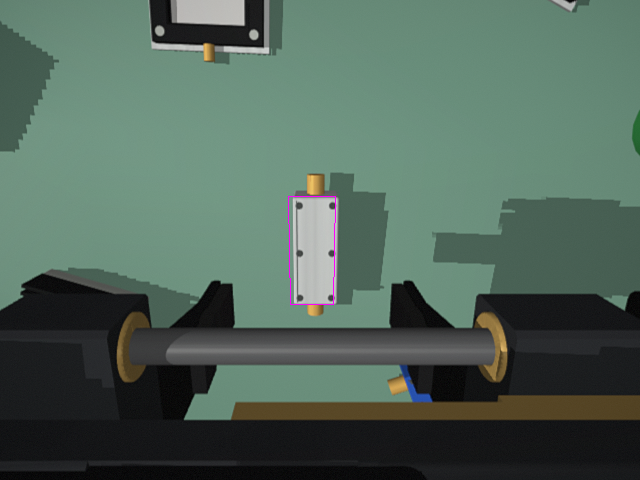

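arm_command:
  moves:
    - {"tx":0,"ty":0,"tz":10,"ax":0,"ay":0,"az":0,"jaw":0.7}
    - {"tx":0,"ty":0,"tz":35,"ax":0,"ay":0,"az":0,"jaw":0.7}
    - {"tx":0,"ty":0,"tz":62,"ax":0,"ay":0,"az":0,"jaw":0.7}
    - {"tx":0,"ty":0,"tz":82,"ax":0,"ay":0,"az":0,"jaw":0.7}
    - {"tx":0,"ty":0,"tz":90,"ax":0,"ay":0,"az":0,"jaw":0.7}
    - {"tx":0,"ty":0,"tz":92,"ax":0,"ay":0,"az":0,"jaw":0.5}
    - {"tx":0,"ty":0,"tz":92,"ax":0,"ay":0,"az":0,"jaw":0.2}
    - {"tx":0,"ty":0,"tz":92,"ax":0,"ay":0,"az":0,"jaw":0.2}
  grip_force: 35

```text
t: 16.7
tcp_pos: [0.4344, 0.1407, 0.0099]
tcp_rot: [3.142, -0.003, 0.056]
force: [0.4, -0.8, 0.6]
grip_width: 0.0443
```

arm_command:
  moves:
    - {"tx":0,"ty":0,"tz":0,"ax":0,"ay":0,"az":0,"jaw":0.2}
    - {"tx":0,"ty":0,"tz":0,"ax":0,"ay":0,"az":0,"jaw":0.2}
    - {"tx":0,"ty":0,"tz":0,"ax":0,"ay":0,"az":0,"jaw":0.2}
    - {"tx":0,"ty":0,"tz":0,"ax":0,"ay":0,"az":0,"jaw":0.2}
    - {"tx":0,"ty":0,"tz":0,"ax":0,"ay":0,"az":0,"jaw":0.2}
    - {"tx":0,"ty":0,"tz":0,"ax":0,"ay":0,"az":0,"jaw":0.2}
    - {"tx":0,"ty":0,"tz":0,"ax":0,"ay":0,"az":0,"jaw":0.2}
    - {"tx":0,"ty":0,"tz":0,"ax":0,"ay":0,"az":0,"jaw":0.2}

```text
t: 17.5
tcp_pos: [0.4354, 0.1408, 0.0108]
tcp_rot: [3.141, -0.005, 0.056]
force: [-0.8, -2.5, 6.5]
grip_width: 0.0278
```

arm_command:
  moves:
    - {"tx":0,"ty":0,"tz":-3,"ax":0,"ay":0,"az":0,"jaw":0.2}
    - {"tx":0,"ty":0,"tz":-8,"ax":0,"ay":0,"az":0,"jaw":0.2}
    - {"tx":0,"ty":0,"tz":-18,"ax":0,"ay":0,"az":0,"jaw":0.2}
    - {"tx":0,"ty":0,"tz":-32,"ax":0,"ay":0,"az":0,"jaw":0.2}
    - {"tx":0,"ty":0,"tz":-48,"ax":0,"ay":0,"az":0,"jaw":0.2}
    - {"tx":0,"ty":0,"tz":-62,"ax":0,"ay":0,"az":0,"jaw":0.2}
    - {"tx":0,"ty":0,"tz":-70,"ax":0,"ay":0,"az":0,"jaw":0.2}
    - {"tx":0,"ty":0,"tz":-72,"ax":0,"ay":0,"az":0,"jaw":0.2}

```text
t: 18.3
tcp_pos: [0.4359, 0.141, 0.0842]
tcp_rot: [-3.141, -0.007, 0.056]
force: [0.5, -0.2, -2.4]
grip_width: 0.028
```

```bash
python3 plan.py 0.6165 0.2118 0.06 1.3
```

```text
t 18.3 tcp [0.4359 0.141  0.0842] rot [-180.    -0.4    3.2] F [ 0.5 -0.2 -2.4] w 28.0
SHIFT [184.2 -60.5  25.4] TURN [-0.  -0.4  1.9]
0.06 [11. -4.  2.] [-0.  -0.   0.1]
0.2 [ 37. -12.   5.] [-0.  -0.1  0.4]
0.38 [ 70. -23.  10.] [-0.  -0.1  0.7]
0.57 [105. -35.  15.] [-0.  -0.2  1.1]
0.75 [138. -45.  19.] [-0.  -0.3  1.4]
0.9 [166. -54.  23.] [-0.  -0.4  1.7]
1 [184. -61.  25.] [-0.  -0.4  1.9]
```

arm_command:
  moves:
    - {"tx":10,"ty":-3,"tz":0,"ax":0,"ay":0,"az":0,"jaw":0.2}
    - {"tx":35,"ty":-11,"tz":0,"ax":0,"ay":0,"az":0.5,"jaw":0.2}
    - {"tx":70,"ty":-23,"tz":3,"ax":0,"ay":0,"az":1,"jaw":0.2}
    - {"tx":108,"ty":-35,"tz":8,"ax":0,"ay":-0.2,"az":1.4,"jaw":0.2}
    - {"tx":145,"ty":-47,"tz":15,"ax":0,"ay":-0.4,"az":1.7,"jaw":0.2}
    - {"tx":174,"ty":-56,"tz":21,"ax":0,"ay":-0.4,"az":1.9,"jaw":0.2}
    - {"tx":186,"ty":-60.5,"tz":25,"ax":0,"ay":-0.4,"az":1.9,"jaw":0.2}
    - {"tx":186,"ty":-60.5,"tz":25,"ax":0,"ay":-0.4,"az":1.9,"jaw":0.2}

```text
t: 19.1
tcp_pos: [0.6191, 0.2124, 0.058]
tcp_rot: [3.142, 0.002, 0.023]
force: [-0.0, -1.0, -1.7]
grip_width: 0.0277
```

```bash
python3 w.py w10 .6165 .2118 .01 .11 .044 1.3 ;python3 plan.py 0.6185 0.2118 0.0185 1.3; python3 - <<'E'
from h import *
crop("pics/w10.png",200,120,220,260,3,"pics/w10c.png")
E
```

```text
19.1 [0.6191 0.2124 0.058 ]
t 19.15 tcp [0.618  0.212  0.0584] rot [180.    0.2   1.3] F [-0.5 -0.3 -2.1] w 28.0
SHIFT [ 0.6  0.2 39.9] TURN [0.  0.2 0. ]
0.06 [0. 0. 2.] [0. 0. 0.]
0.2 [0. 0. 8.] [0. 0. 0.]
0.38 [ 0.  0. 15.] [0.  0.1 0. ]
0.57 [ 0.  0. 23.] [0.  0.1 0. ]
0.75 [ 0.  0. 30.] [0.  0.1 0. ]
0.9 [ 1.  0. 36.] [0.  0.2 0. ]
1 [ 1.  0. 40.] [0.  0.2 0. ]
```

View pics/w10c.png

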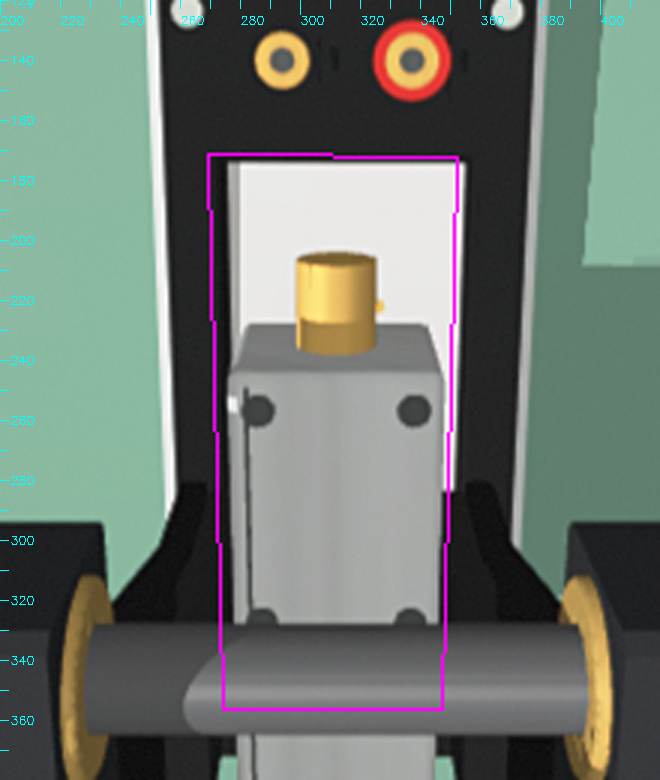

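arm_command:
  moves:
    - {"tx":0,"ty":1,"tz":6,"ax":0,"ay":0.2,"az":0,"jaw":0.2}
    - {"tx":0,"ty":1,"tz":16,"ax":0,"ay":0.2,"az":0,"jaw":0.2}
    - {"tx":0,"ty":1,"tz":26,"ax":0,"ay":0.2,"az":0,"jaw":0.2}
    - {"tx":0,"ty":1,"tz":32,"ax":0,"ay":0.2,"az":0,"jaw":0.2}
    - {"tx":0,"ty":1,"tz":35,"ax":0,"ay":0.2,"az":0,"jaw":0.2}
    - {"tx":0,"ty":1,"tz":37,"ax":0,"ay":0.2,"az":0,"jaw":0.2}
    - {"tx":0,"ty":1,"tz":38,"ax":0,"ay":0.2,"az":0,"jaw":0.2}
    - {"tx":0,"ty":1,"tz":38.5,"ax":0,"ay":0.2,"az":0,"jaw":0.2}

```text
t: 19.95
tcp_pos: [0.6182, 0.211, 0.0202]
tcp_rot: [3.141, -0.001, 0.023]
force: [-0.2, -0.2, -1.7]
grip_width: 0.0274
```

arm_command:
  moves:
    - {"tx":0,"ty":0,"tz":0.5,"ax":0,"ay":0,"az":0,"jaw":0.2}
    - {"tx":0,"ty":0,"tz":1,"ax":0,"ay":0,"az":0,"jaw":0.2}
    - {"tx":0,"ty":0,"tz":1.4,"ax":0,"ay":0,"az":0,"jaw":0.2}
    - {"tx":0,"ty":0,"tz":1.8,"ax":0,"ay":0,"az":0,"jaw":0.2}
    - {"tx":0,"ty":0,"tz":2.2,"ax":0,"ay":0,"az":0,"jaw":0.2}
    - {"tx":0,"ty":0,"tz":2.6,"ax":0,"ay":0,"az":0,"jaw":0.2}
    - {"tx":0,"ty":0,"tz":3,"ax":0,"ay":0,"az":0,"jaw":0.2}
    - {"tx":0,"ty":0,"tz":3,"ax":0,"ay":0,"az":0,"jaw":0.2}

```text
t: 20.75
tcp_pos: [0.6181, 0.2111, 0.0171]
tcp_rot: [3.141, -0.001, 0.023]
force: [0.1, 1.1, -2.3]
grip_width: 0.0275
```

arm_command:
  moves:
    - {"tx":0,"ty":0,"tz":0.3,"ax":0,"ay":0,"az":0,"jaw":0.2}
    - {"tx":0,"ty":0,"tz":0.6,"ax":0,"ay":0,"az":0,"jaw":0.2}
    - {"tx":0,"ty":0,"tz":0.9,"ax":0,"ay":0,"az":0,"jaw":0.2}
    - {"tx":0,"ty":0,"tz":1.2,"ax":0,"ay":0,"az":0,"jaw":0.2}
    - {"tx":0,"ty":0,"tz":1.5,"ax":0,"ay":0,"az":0,"jaw":0.2}
    - {"tx":0,"ty":0,"tz":1.5,"ax":0,"ay":0,"az":0,"jaw":0.2}
    - {"tx":0,"ty":0,"tz":1.5,"ax":0,"ay":0,"az":0,"jaw":0.2}
    - {"tx":0,"ty":0,"tz":1.5,"ax":0,"ay":0,"az":0,"jaw":0.2}

```text
t: 21.55
tcp_pos: [0.6182, 0.211, 0.0169]
tcp_rot: [3.141, -0.001, 0.024]
force: [-5.4, -1.3, 8.5]
grip_width: 0.0274
```

Seated (8.5 N at 0.0169). Release.

arm_command:
  moves:
    - {"tx":0,"ty":0,"tz":0,"ax":0,"ay":0,"az":0,"jaw":0.2}
    - {"tx":0,"ty":0,"tz":0,"ax":0,"ay":0,"az":0,"jaw":0.5}
    - {"tx":0,"ty":0,"tz":0,"ax":0,"ay":0,"az":0,"jaw":0.6}
    - {"tx":0,"ty":0,"tz":0,"ax":0,"ay":0,"az":0,"jaw":0.6}
    - {"tx":0,"ty":0,"tz":0,"ax":0,"ay":0,"az":0,"jaw":0.6}
    - {"tx":0,"ty":0,"tz":-12,"ax":0,"ay":0,"az":0,"jaw":0.6}
    - {"tx":0,"ty":0,"tz":-50,"ax":0,"ay":0,"az":0,"jaw":0.6}
    - {"tx":0,"ty":0,"tz":-85,"ax":0,"ay":0,"az":0,"jaw":0.6}

```text
t: 22.35
tcp_pos: [0.6175, 0.211, 0.1029]
tcp_rot: [3.141, 0.0, 0.024]
force: [1.2, -0.1, 0.6]
grip_width: 0.0522
```

```bash
python3 w.py w11;python3 plan.py 0.378 0.2915 0.12 76.5
```

```text
22.35 [0.6175 0.211  0.1029]
t 22.4 tcp [0.622  0.2121 0.1112] rot [-179.9   -0.6    1.4] F [4.1 0.5 4.3] w 52.1
SHIFT [-242.   -85.2  -11.3] TURN [  0.3  -0.6 -75.1]
0.06 [-15.  -5.  -1.] [ 0.  -0.  -4.5]
0.2 [-48. -17.  -2.] [  0.1  -0.1 -15. ]
0.38 [-92. -32.  -4.] [  0.1  -0.2 -28.6]
0.57 [-138.  -49.   -6.] [  0.2  -0.3 -42.8]
0.75 [-181.  -64.   -8.] [  0.2  -0.4 -56.4]
0.9 [-218.  -77.  -10.] [  0.3  -0.5 -67.6]
1 [-242.  -85.  -11.] [  0.3  -0.6 -75.1]
```

View pics/w11.png

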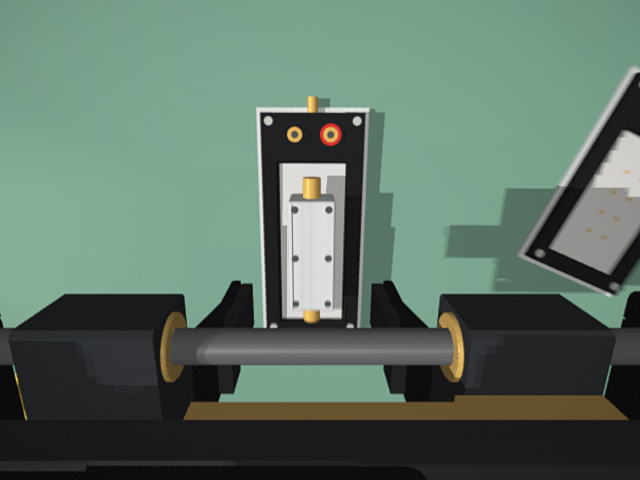

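arm_command:
  moves:
    - {"tx":-12,"ty":-4,"tz":0,"ax":0,"ay":0,"az":-5,"jaw":0.7}
    - {"tx":-38,"ty":-13,"tz":-5,"ax":0,"ay":0,"az":-12,"jaw":0.7}
    - {"tx":-70,"ty":-25,"tz":-10,"ax":0,"ay":0,"az":-20,"jaw":0.7}
    - {"tx":-105,"ty":-37,"tz":-10,"ax":0,"ay":0,"az":-28,"jaw":0.7}
    - {"tx":-140,"ty":-49,"tz":-10,"ax":0,"ay":0,"az":-36,"jaw":0.7}
    - {"tx":-172,"ty":-61,"tz":-10,"ax":0,"ay":0,"az":-44,"jaw":0.7}
    - {"tx":-198,"ty":-70,"tz":-10,"ax":0,"ay":0,"az":-52,"jaw":0.7}
    - {"tx":-215,"ty":-76,"tz":-10,"ax":0,"ay":0,"az":-58,"jaw":0.7}

```text
t: 23.2
tcp_pos: [0.4036, 0.2835, 0.1197]
tcp_rot: [3.133, -0.008, 1.042]
force: [-0.2, 1.2, -0.1]
grip_width: 0.0612
```

```bash
python3 plan.py 0.378 0.2915 0.11 76.5
```

```text
t 23.2 tcp [0.4036 0.2835 0.1197] rot [179.5  -0.4  59.7] F [-0.2  1.2 -0.1] w 61.2
SHIFT [ -6.1 -26.2   9.4] TURN [  0.6  -0.4 -16.8]
0.06 [-0. -2.  1.] [ 0. -0. -1.]
0.2 [-1. -5.  2.] [ 0.1 -0.1 -3.4]
0.38 [ -2. -10.   4.] [ 0.2 -0.1 -6.4]
0.57 [ -3. -15.   5.] [ 0.3 -0.2 -9.6]
0.75 [ -5. -20.   7.] [  0.4  -0.3 -12.6]
0.9 [ -5. -24.   8.] [  0.5  -0.3 -15.1]
1 [ -6. -26.   9.] [  0.6  -0.4 -16.8]
```

arm_command:
  moves:
    - {"tx":-1,"ty":-4,"tz":1,"ax":0,"ay":0,"az":-3,"jaw":0.8}
    - {"tx":-2,"ty":-10,"tz":3,"ax":0.2,"ay":0,"az":-7,"jaw":0.8}
    - {"tx":-4,"ty":-17,"tz":5,"ax":0.4,"ay":-0.2,"az":-11,"jaw":0.8}
    - {"tx":-5,"ty":-23,"tz":8,"ax":0.6,"ay":-0.4,"az":-15,"jaw":0.8}
    - {"tx":-6,"ty":-26,"tz":9,"ax":0.6,"ay":-0.4,"az":-16.8,"jaw":0.8}
    - {"tx":-6,"ty":-26,"tz":9,"ax":0.6,"ay":-0.4,"az":-16.8,"jaw":0.8}
    - {"tx":-6,"ty":-26,"tz":9,"ax":0.6,"ay":-0.4,"az":-16.8,"jaw":0.8}
    - {"tx":-6,"ty":-26,"tz":9,"ax":0.6,"ay":-0.4,"az":-16.8,"jaw":0.8}

```text
t: 24.0
tcp_pos: [0.3786, 0.2915, 0.1108]
tcp_rot: [-3.141, 0.0, 1.334]
force: [0.2, 0.4, -0.8]
grip_width: 0.0699
```

```bash
python3 w.py w12 .378 .2915 .03 .07 .034 76.5;python3 plan.py 0.378 0.2915 0.009 76.5
```

```text
24.0 [0.3786 0.2915 0.1108]
t 24.05 tcp [0.3786 0.2915 0.1107] rot [-180.     0.    76.5] F [-0.4  0.8  1. ] w 69.5
SHIFT [ -0.1  -0.5 101.7] TURN [-0.  0. -0.]
0.06 [-0. -0.  6.] [-0.  0. -0.]
0.2 [-0. -0. 20.] [-0.  0. -0.]
0.38 [-0. -0. 39.] [-0.  0. -0.]
0.57 [-0. -0. 58.] [-0.  0. -0.]
0.75 [-0. -0. 76.] [-0.  0. -0.]
0.9 [-0. -0. 92.] [-0.  0. -0.]
1 [ -0.  -1. 102.] [-0.  0. -0.]
```

View pics/w12.png

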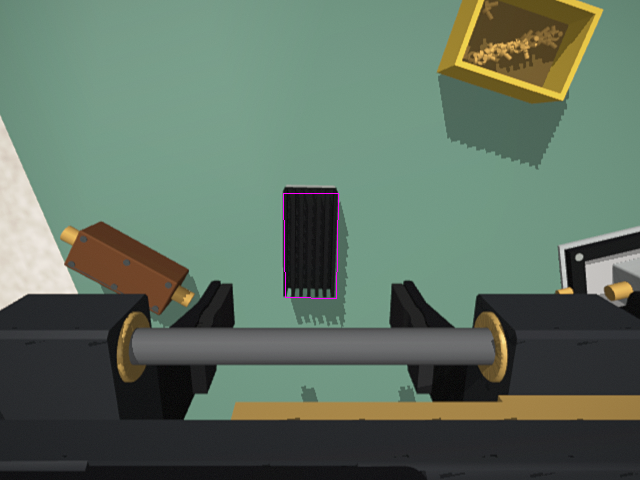

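```bash
python3 - <<'E'
from h import *
s=readout.state();W=cam("wrist",s)
for p in[(195,300),(155,315)]:
    x=onz(W,p,.015);print(x,R.from_euler("xyz",s["tcp_rot"]).inv().apply(x-s["tcp_pos"])*1e3)
E
```

```text
[0.2884 0.2679 0.015 ] [-43.9942 -82.1419  95.7459]
[0.2569 0.2634 0.015 ] [ -55.7271 -111.6785   95.7631]
```

arm_command:
  moves:
    - {"tx":0,"ty":0,"tz":12,"ax":0,"ay":0,"az":0,"jaw":0.75}
    - {"tx":0,"ty":0,"tz":40,"ax":0,"ay":0,"az":0,"jaw":0.75}
    - {"tx":0,"ty":0,"tz":70,"ax":0,"ay":0,"az":0,"jaw":0.75}
    - {"tx":0,"ty":0,"tz":92,"ax":0,"ay":0,"az":0,"jaw":0.75}
    - {"tx":0,"ty":0,"tz":100,"ax":0,"ay":0,"az":0,"jaw":0.75}
    - {"tx":0,"ty":0,"tz":102,"ax":0,"ay":0,"az":0,"jaw":0.5}
    - {"tx":0,"ty":0,"tz":102,"ax":0,"ay":0,"az":0,"jaw":0.25}
    - {"tx":0,"ty":0,"tz":102,"ax":0,"ay":0,"az":0,"jaw":0.25}
  grip_force: 35

```text
t: 24.85
tcp_pos: [0.3796, 0.292, 0.0098]
tcp_rot: [3.14, -0.001, 1.335]
force: [0.3, 1.0, 0.6]
grip_width: 0.0486
```

arm_command:
  moves:
    - {"tx":0,"ty":0,"tz":0,"ax":0,"ay":0,"az":0,"jaw":0.25}
    - {"tx":0,"ty":0,"tz":0,"ax":0,"ay":0,"az":0,"jaw":0.25}
    - {"tx":0,"ty":0,"tz":0,"ax":0,"ay":0,"az":0,"jaw":0.25}
    - {"tx":0,"ty":0,"tz":0,"ax":0,"ay":0,"az":0,"jaw":0.25}
    - {"tx":0,"ty":0,"tz":0,"ax":0,"ay":0,"az":0,"jaw":0.25}
    - {"tx":0,"ty":0,"tz":0,"ax":0,"ay":0,"az":0,"jaw":0.25}
    - {"tx":0,"ty":0,"tz":0,"ax":0,"ay":0,"az":0,"jaw":0.25}
    - {"tx":0,"ty":0,"tz":0,"ax":0,"ay":0,"az":0,"jaw":0.25}

```text
t: 25.65
tcp_pos: [0.3803, 0.2925, 0.0109]
tcp_rot: [3.139, -0.003, 1.335]
force: [-1.2, 0.1, 5.9]
grip_width: 0.0336
```

arm_command:
  moves:
    - {"tx":0,"ty":0,"tz":-3,"ax":0,"ay":0,"az":0,"jaw":0.25}
    - {"tx":0,"ty":0,"tz":-8,"ax":0,"ay":0,"az":0,"jaw":0.25}
    - {"tx":0,"ty":0,"tz":-18,"ax":0,"ay":0,"az":0,"jaw":0.25}
    - {"tx":0,"ty":0,"tz":-32,"ax":0,"ay":0,"az":0,"jaw":0.25}
    - {"tx":0,"ty":0,"tz":-48,"ax":0,"ay":0,"az":0,"jaw":0.25}
    - {"tx":0,"ty":0,"tz":-65,"ax":0,"ay":0,"az":0,"jaw":0.25}
    - {"tx":0,"ty":0,"tz":-78,"ax":0,"ay":0,"az":0,"jaw":0.25}
    - {"tx":0,"ty":0,"tz":-82,"ax":0,"ay":0,"az":0,"jaw":0.25}

```text
t: 26.45
tcp_pos: [0.3812, 0.293, 0.0949]
tcp_rot: [3.137, -0.005, 1.335]
force: [-0.0, -0.1, -0.8]
grip_width: 0.0334
```

```bash
python3 plan.py 0.6485 0.0135 0.09 158
```

```text
t 26.45 tcp [0.3812 0.293  0.0949] rot [179.7  -0.3  76.5] F [-0.  -0.1 -0.8] w 33.4
SHIFT [-209.2  325.3    5.5] TURN [  0.4  -0.  -81.5]
0.06 [-13.  20.   0.] [ 0.  -0.  -4.9]
0.2 [-42.  65.   1.] [  0.1  -0.  -16.3]
0.38 [-79. 124.   2.] [  0.2  -0.  -31. ]
0.57 [-119.  185.    3.] [  0.2  -0.  -46.5]
0.75 [-157.  244.    4.] [  0.3  -0.  -61.1]
0.9 [-188.  293.    5.] [  0.4  -0.  -73.4]
1 [-209.  325.    6.] [  0.4  -0.  -81.5]
```

arm_command:
  moves:
    - {"tx":-8,"ty":12,"tz":0,"ax":0,"ay":0,"az":-3,"jaw":0.25}
    - {"tx":-20,"ty":31,"tz":0,"ax":0,"ay":0,"az":-8,"jaw":0.25}
    - {"tx":-36,"ty":56,"tz":0,"ax":0,"ay":0,"az":-14,"jaw":0.25}
    - {"tx":-53,"ty":83,"tz":0,"ax":0,"ay":0,"az":-21,"jaw":0.25}
    - {"tx":-71,"ty":110,"tz":0,"ax":0,"ay":0,"az":-28,"jaw":0.25}
    - {"tx":-88,"ty":137,"tz":0,"ax":0,"ay":0,"az":-35,"jaw":0.25}
    - {"tx":-103,"ty":161,"tz":0,"ax":0,"ay":0,"az":-41,"jaw":0.25}
    - {"tx":-115,"ty":179,"tz":0,"ax":0,"ay":0,"az":-46,"jaw":0.25}

```text
t: 27.25
tcp_pos: [0.529, 0.1378, 0.0948]
tcp_rot: [3.136, 0.0, 2.141]
force: [1.1, 0.7, -1.6]
grip_width: 0.0336
```

```bash
python3 plan.py 0.6485 0.0135 0.06 158
```

```text
t 27.25 tcp [0.529  0.1378 0.0948] rot [179.7   0.  122.6] F [ 1.1  0.7 -1.6] w 33.6
SHIFT [-169.1   33.3   35. ] TURN [  0.3   0.1 -35.4]
0.06 [-10.   2.   2.] [ 0.   0.  -2.1]
0.2 [-34.   7.   7.] [ 0.1  0.  -7.1]
0.38 [-64.  13.  13.] [  0.1   0.  -13.4]
0.57 [-96.  19.  20.] [  0.2   0.1 -20.1]
0.75 [-127.   25.   26.] [  0.3   0.1 -26.5]
0.9 [-152.   30.   31.] [  0.3   0.1 -31.8]
1 [-169.   33.   35.] [  0.3   0.1 -35.4]
```

arm_command:
  moves:
    - {"tx":-12,"ty":2,"tz":0,"ax":0,"ay":0,"az":-3,"jaw":0.25}
    - {"tx":-36,"ty":7,"tz":3,"ax":0,"ay":0,"az":-8,"jaw":0.25}
    - {"tx":-66,"ty":13,"tz":8,"ax":0,"ay":0,"az":-15,"jaw":0.25}
    - {"tx":-98,"ty":19,"tz":15,"ax":0.2,"ay":0,"az":-22,"jaw":0.25}
    - {"tx":-128,"ty":25,"tz":23,"ax":0.3,"ay":0,"az":-28,"jaw":0.25}
    - {"tx":-153,"ty":30,"tz":30,"ax":0.3,"ay":0,"az":-33,"jaw":0.25}
    - {"tx":-168,"ty":33,"tz":35,"ax":0.3,"ay":0,"az":-35.4,"jaw":0.25}
    - {"tx":-168,"ty":33,"tz":35,"ax":0.3,"ay":0,"az":-35.4,"jaw":0.25}

```text
t: 28.05
tcp_pos: [0.6477, 0.0125, 0.0584]
tcp_rot: [-3.141, 0.0, 2.757]
force: [-0.3, 0.2, -2.2]
grip_width: 0.0337
```

```bash
python3 w.py w13 .6483 .0138 .01 .086 .05 -22 ;python3 plan.py 0.6476 0.0138 0.0195 158; python3 - <<'E'
from h import *
crop("pics/w13.png",200,120,220,260,3,"pics/w13c.png")
E
```

```text
28.05 [0.6477 0.0125 0.0584]
t 28.1 tcp [0.647  0.0136 0.0587] rot [-180.    -0.   157.9] F [-0.6 -0.5 -1.9] w 33.4
SHIFT [-0.5  0.4 39.2] TURN [-0.  -0.  -0.1]
0.06 [-0.  0.  2.] [-0. -0. -0.]
0.2 [-0.  0.  8.] [-0. -0. -0.]
0.38 [-0.  0. 15.] [-0. -0. -0.]
0.57 [-0.  0. 22.] [-0. -0. -0.]
0.75 [-0.  0. 29.] [-0.  -0.  -0.1]
0.9 [-0.  0. 35.] [-0.  -0.  -0.1]
1 [-0.  0. 39.] [-0.  -0.  -0.1]
```

View pics/w13c.png

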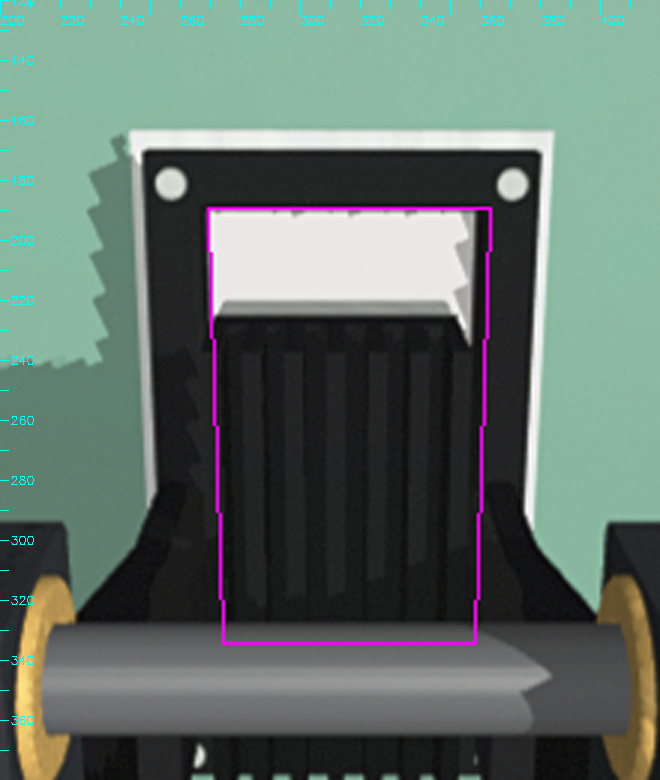

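arm_command:
  moves:
    - {"tx":0,"ty":1,"tz":6,"ax":0,"ay":0,"az":0,"jaw":0.25}
    - {"tx":0,"ty":1,"tz":16,"ax":0,"ay":0,"az":0,"jaw":0.25}
    - {"tx":0,"ty":1,"tz":26,"ax":0,"ay":0,"az":0,"jaw":0.25}
    - {"tx":0,"ty":1,"tz":32,"ax":0,"ay":0,"az":0,"jaw":0.25}
    - {"tx":0,"ty":1,"tz":36,"ax":0,"ay":0,"az":0,"jaw":0.25}
    - {"tx":0,"ty":1,"tz":38,"ax":0,"ay":0,"az":0,"jaw":0.25}
    - {"tx":0,"ty":1,"tz":39,"ax":0,"ay":0,"az":0,"jaw":0.25}
    - {"tx":0,"ty":1,"tz":39.5,"ax":0,"ay":0,"az":0,"jaw":0.25}

```text
t: 28.9
tcp_pos: [0.6477, 0.0145, 0.0195]
tcp_rot: [-3.141, 0.0, 2.756]
force: [-0.2, -0.1, -1.1]
grip_width: 0.0339
```

arm_command:
  moves:
    - {"tx":0,"ty":0,"tz":0.5,"ax":0,"ay":0,"az":0,"jaw":0.25}
    - {"tx":0,"ty":0,"tz":1,"ax":0,"ay":0,"az":0,"jaw":0.25}
    - {"tx":0,"ty":0,"tz":1.4,"ax":0,"ay":0,"az":0,"jaw":0.25}
    - {"tx":0,"ty":0,"tz":1.8,"ax":0,"ay":0,"az":0,"jaw":0.25}
    - {"tx":0,"ty":0,"tz":2.2,"ax":0,"ay":0,"az":0,"jaw":0.25}
    - {"tx":0,"ty":0,"tz":2.6,"ax":0,"ay":0,"az":0,"jaw":0.25}
    - {"tx":0,"ty":0,"tz":3,"ax":0,"ay":0,"az":0,"jaw":0.25}
    - {"tx":0,"ty":0,"tz":3,"ax":0,"ay":0,"az":0,"jaw":0.25}

```text
t: 29.7
tcp_pos: [0.6478, 0.0145, 0.017]
tcp_rot: [-3.141, 0.0, 2.756]
force: [-2.4, -0.0, 3.3]
grip_width: 0.0333
```

arm_command:
  moves:
    - {"tx":0,"ty":0,"tz":0.4,"ax":0,"ay":0,"az":0,"jaw":0.25}
    - {"tx":0,"ty":0,"tz":0.4,"ax":0,"ay":0,"az":0,"jaw":0.5}
    - {"tx":0,"ty":0,"tz":0,"ax":0,"ay":0,"az":0,"jaw":0.65}
    - {"tx":0,"ty":0,"tz":0,"ax":0,"ay":0,"az":0,"jaw":0.65}
    - {"tx":0,"ty":0,"tz":0,"ax":0,"ay":0,"az":0,"jaw":0.65}
    - {"tx":0,"ty":0,"tz":-12,"ax":0,"ay":0,"az":0,"jaw":0.65}
    - {"tx":0,"ty":0,"tz":-50,"ax":0,"ay":0,"az":0,"jaw":0.65}
    - {"tx":0,"ty":0,"tz":-90,"ax":0,"ay":0,"az":0,"jaw":0.65}

```text
t: 30.5
tcp_pos: [0.6466, 0.0146, 0.1072]
tcp_rot: [-3.14, -0.002, 2.756]
force: [-0.1, -0.1, -0.1]
grip_width: 0.0565
```

```bash
python3 w.py w14;python3 plan.py 0.4 -0.02 0.25 100
```

```text
30.5 [0.6466 0.0146 0.1072]
t 30.55 tcp [0.6519 0.0142 0.1169] rot [179.9   0.6 157.9] F [ 4.3 -0.5  5. ] w 56.4
SHIFT [ 219.2 -126.1 -135.7] TURN [ 0.4  0.5 57.9]
0.06 [13. -8. -8.] [0.  0.  3.5]
0.2 [ 44. -25. -27.] [ 0.1  0.1 11.6]
0.38 [ 83. -48. -52.] [ 0.2  0.2 22. ]
0.57 [125. -72. -77.] [ 0.2  0.3 33. ]
0.75 [ 164.  -95. -102.] [ 0.3  0.3 43.4]
0.9 [ 197. -113. -122.] [ 0.4  0.4 52.1]
1 [ 219. -126. -136.] [ 0.4  0.5 57.9]
```

View pics/w14.png

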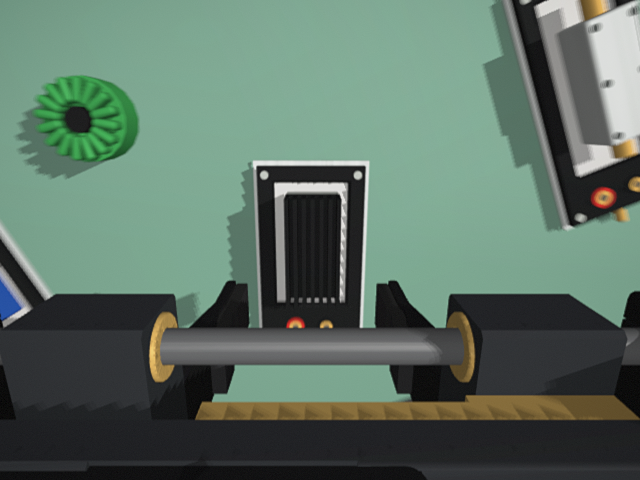

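Brick is inside its recess. Retract to clear the top and scene views for a final check.

arm_command:
  moves:
    - {"tx":5,"ty":0,"tz":-12,"ax":0,"ay":0,"az":0,"jaw":0.65}
    - {"tx":25,"ty":-15,"tz":-40,"ax":0,"ay":0,"az":4,"jaw":0.65}
    - {"tx":55,"ty":-32,"tz":-70,"ax":0,"ay":0,"az":8,"jaw":0.65}
    - {"tx":88,"ty":-51,"tz":-90,"ax":0,"ay":0,"az":14,"jaw":0.65}
    - {"tx":120,"ty":-70,"tz":-110,"ax":0,"ay":0,"az":20,"jaw":0.65}
    - {"tx":155,"ty":-90,"tz":-125,"ax":0,"ay":0,"az":26,"jaw":0.65}
    - {"tx":185,"ty":-107,"tz":-135,"ax":0,"ay":0,"az":30,"jaw":0.65}
    - {"tx":205,"ty":-118,"tz":-135,"ax":0,"ay":0,"az":34,"jaw":0.65}

```text
t: 31.35
tcp_pos: [0.4153, -0.0182, 0.252]
tcp_rot: [3.131, 0.011, 2.16]
force: [-0.5, 0.4, -0.0]
grip_width: 0.0565
```

```bash
python3 - <<'E'
from h import *
for n in("scene","top"):
    im=viewer.read_camera(n);cv2.imwrite(f"pics/{n}9.png",im[:,:,::-1])
print(readout.state()["t"])
crop("pics/top9.png",210,100,200,150,4,"pics/t9a.png")
crop("pics/top9.png",390,130,160,120,5,"pics/t9b.png")
E
```

```text
31.45
```

View pics/scene9.png

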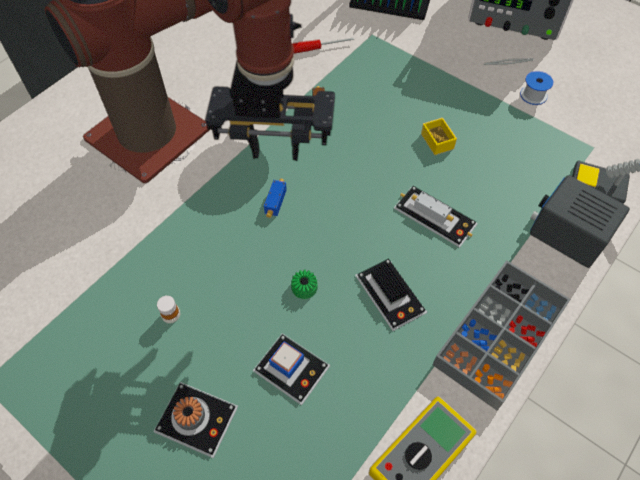

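View pics/top9.png

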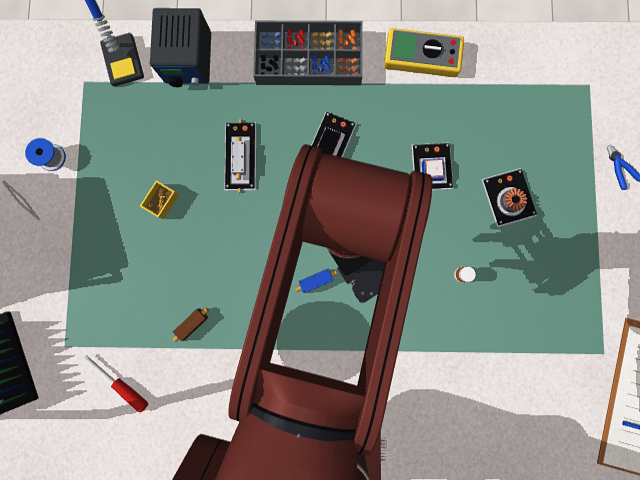

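View pics/t9b.png

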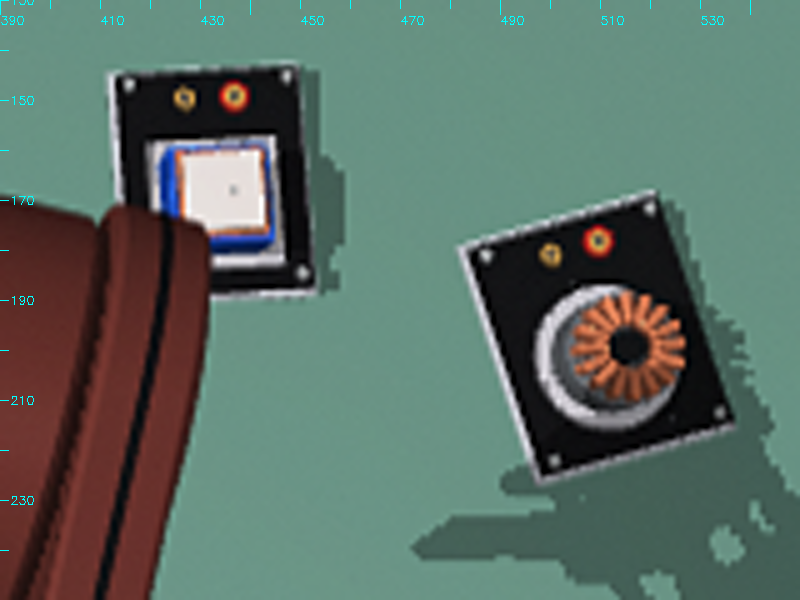

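```bash
python3 - <<'E'
from h import *
a=cv2.imread("pics/scene9.png")
crop("pics/scene9.png",240,325,100,80,8,"pics/s9g.png")
crop("pics/scene9.png",350,180,140,150,4,"pics/s9h.png")
E
```

```text
(no output)
```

View pics/s9g.png

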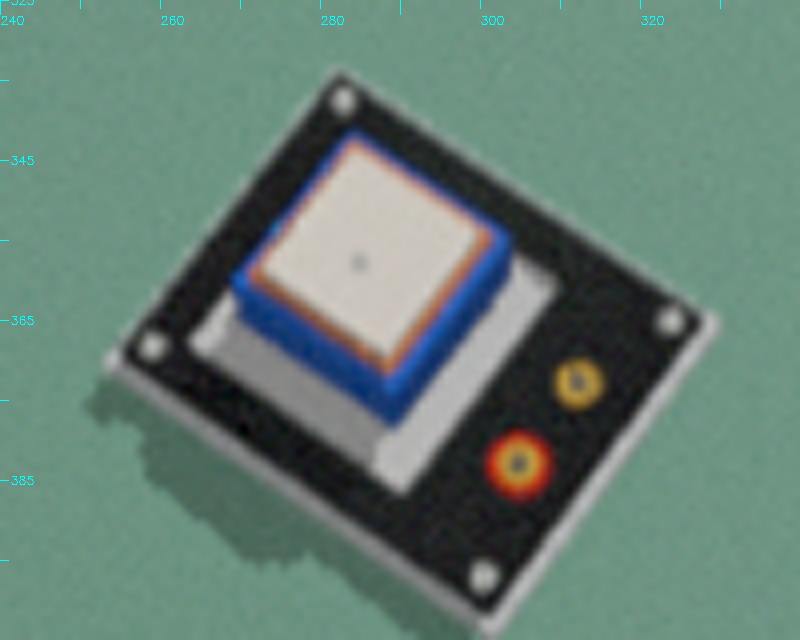

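View pics/s9h.png

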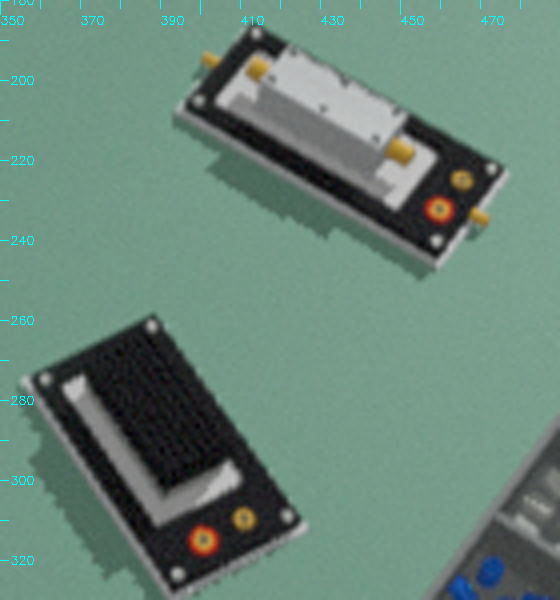

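View pics/t9a.png

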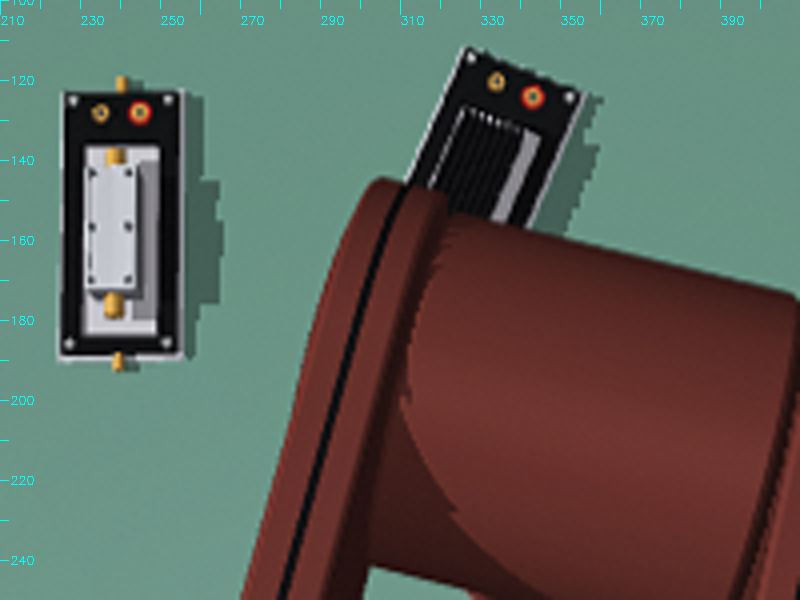

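```bash
python3 - <<'E'
from h import *
T=cam("top");S=cam("scene")
def go(n,to,kt,tp,so,ks,sp):
    for a,b in zip(tp,sp):
        print(n,tri([(T,np.array(to)+np.array(a)/kt-.4),(S,np.array(so)+np.array(b)/ks-.4)])[0])
go("gps",(390,130),5,[(176,151),(268,147),(272,230),(233,190)],(240,325),8,[(493,237),(388,373),(247,272),(360,263)])
go("filt",(210,100),4,[(93,172),(129,172),(128,280),(91,280)],(350,180),4,[(397,113),(376,139),(271,78),(294,50)])
E
```

```text
gps [ 0.6124 -0.1965  0.0327]
gps [ 0.6145 -0.2352  0.0349]
gps [ 0.577  -0.2366  0.0359]
gps [ 0.5946 -0.22    0.0359]
filt [0.6462 0.2225 0.0358]
filt [0.6464 0.2029 0.0356]
filt [0.5858 0.2011 0.0365]
filt [0.5854 0.2212 0.0382]
```

```bash
python3 -c "
from workcell import env
print(env.close_job())"
```

```text
the job is handed in; nothing more can be done
None
```

All four devices are loaded in their cradles, and the job was handed in at about 31 s. The GPS antenna, choke, filter and converter each lie along the recess that matches their outline. The close-up views show each one inside its recess.

- **Height checks:** By two-camera triangulation, the GPS antenna's top is at 33–36 mm and the filter's at 36–38 mm, against 36 and 34 mm expected. I judged the choke and converter seated by contact force (8 N and 3 N) and by the pictures. I did not triangulate them after placing.
- **Left alone:** The flux jar, screw bin and look-alikes appear unmoved. The final pictures show the jar, bin, blue and green pieces at the same pixels as at the start, and the brown one in the top view.
- **GPS set-down went less cleanly:** It appears to have slipped about 8 mm down in the grip during the lift. It touched the recess floor sooner than planned and was pressed with about 22 N. It was released resting on the floor, about 1–2 mm from the recess centre. For the other three I used a longer, firmer grip and a slower descent.
- **Measurement disagreement:** The wrist camera and the fixed cameras differed by about 2 mm sideways, within the 8 mm of play in each recess.

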